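# Stand the fallen cup on the scale and start the weighing

### The job

A yoghurt cup has fallen over beside the check scale. Stand it upright, base down, on the scale's steel plate (set it down, do not drop it) with its whole base on the plate, and let go; then start the weighing: turn the black spring-return selector on the sloping control box clockwise all the way to its stop, keep it there for a moment, and release it so that it springs back. Leave the cup standing there and do not disturb the other things on the table.

Things in the scene. Friction and masses are not known exactly. Their poses are not given: they have to be found in the camera images.
- cup: The fallen yoghurt cup, the only one lying on its side. White plastic, green band, foil lid; 72 mm high, 52 mm diameter at the base widening to 59 mm at the lid; closed, 100 to 190 g, centre of mass near mid-height. Origin: centre of its base; z axis from base to lid (up when it stands). At the start the lid points away from the robot, within about 1.3 rad either way.
- scale: Low check scale, fixed: dark grey body 166 x 166 mm, 34 mm high, under a square steel plate 150 x 150 mm, plate top 42 mm above the table; a low white display (to 26 mm high) stands 20 mm out of its front edge. Stands in the middle or to the right. Origin: under its centre on the table, x axis pointing to its back.
- scale_plate (a point): Centre of the top face of the scale's square steel plate (150 x 150 mm, flat, no rim), z up, x and y along its edges.
- console: Control box on a bracket, fixed, on the left, facing the middle of the table. Aluminium, 150 mm (along the slope) x 190 x 60 mm; its grey face slopes 35 degrees down to its front, front edge 63 mm, back edge 150 mm above the table. On it: the selector (right half), a red stop button 32 mm high 102 mm left of it. Origin: under its centre; x to its back.
- selector_grip (a point): Grip point of the selector, on its turning axis, 32 mm above the face: a black bar 46 mm long, 16 wide, its top 37 mm above the face, on a collar of 50 mm diameter, 9 mm high. z: turning axis, out of the face, 35 degrees from vertical towards the box's front; x: along the bar to its white mark, at rest 0.6 rad left of straight up the slope; y: across the bar. Turns with the selector.
- selector (a joint): Angle of the selector in rad: 0 at rest, growing as it is turned clockwise (seen looking at the face), stop at 1.2. A spring (0.04 N m at rest to 0.18 N m at the stop) returns it to 0 when released.
- cup_a: yoghurt cup, white plastic with a green band and a foil lid, same size as the fallen one, standing upright on the table: a bystander. Origin: centre of its base.
- cup_b: yoghurt cup, white plastic with a green band and a foil lid, same size as the fallen one, standing upright on the table: a bystander. Origin: centre of its base.
- cup_c: yoghurt cup, white plastic with a green band and a foil lid, same size as the fallen one, standing upright on the table: a bystander. Origin: centre of its base.
- scraper: Spatula-like scraper lying on the table, about 250 mm long: a bystander. Origin: underside.
- lids: Stack of foil lids, 62 mm diameter, 22 mm high: a bystander. Origin: centre of its underside.
- label_roll: Roll of paper labels, 96 mm diameter, 40 mm high, lying flat at the back: a bystander. Origin: centre of its underside.
- spray: White plastic bottle, 64 mm diameter, 150 mm high, standing at the back: a bystander. Origin: centre of its base.
Mind the look-alikes: they are no part of the job. What is shaped like the scale but red is not meant. What is shaped like the cup but brown is not meant.

How it is judged:
On the way, in this order (a step that is already met when the one before it is completed fails the run):
1. the cup stands upright on the scale's plate, let go and still, the selector at rest (angle between cup's own z axis and vertical below 0.12 rad and x of cup in the frame of scale_plate between -0.052 and 0.052 m and y of cup in the frame of scale_plate between -0.052 and 0.052 m and z of cup in the frame of scale_plate between -0.006 and 0.006 m and linear speed of cup below 0.02 m/s and contact force between the fingers and cup below 0.05 N and value of joint selector below 0.1 rad), for 0.2 s.
2. the selector is turned to its stop (past 1.1 of 1.2 rad) and kept there for 0.2 s (value of joint selector above 1.1 rad), for 0.2 s.
At the end, for the whole second after the job is handed in: The cup stands upright (within 0.12 rad) on the scale's plate, its base centre within 52 mm of the plate's centre along each edge direction, within 6 mm of the plate's height, at rest and not held; the selector has sprung back to below 0.08 rad (angle between cup's own z axis and vertical below 0.12 rad and x of cup in the frame of scale_plate between -0.052 and 0.052 m and y of cup in the frame of scale_plate between -0.052 and 0.052 m and z of cup in the frame of scale_plate between -0.006 and 0.006 m and linear speed of cup below 0.02 m/s and contact force between the fingers and cup below 0.05 N and value of joint selector below 0.08 rad); the robot touches nothing.
It fails at once if the cup falls freely (over 0.8 m/s, not held): dropped from more than about 30 mm (contact force between the fingers and cup below 0.02 N and linear speed of cup above 0.8 m/s).
It fails at once if another thing on the table is moved by more than 30 mm (distance of any of cup_a, cup_b, cup_c, scraper, lids, label_roll, spray from where it was at the start of the episode above 0.03 m).
It also fails if it takes over 64 s, if anything falls off the work surface, if the arm or the gripper's body presses on something with over 40 N, if the wrist force passes 120 N, or if a joint passes its speed limit or range.

### The arm

A 6-joint arm with a two-finger parallel gripper is mounted at the origin on the work surface. World frame = base frame: x ahead of the robot, y to its left, z up, the work surface at z = 0. Lengths are in m, angles in rad, forces in N, time in s.
With the tool pointing down it reaches from about 0.35 to 0.775 m from the base axis. Payload 5.5 kg.
Tool frame: the origin (TCP) lies midway between the tips of the shut fingers; the grasp point (between the pads) lies 19 mm behind it; z points along the fingers, y is the line along which they close (so a half turn about z gives the same grasp; the last joint's range is limited). The gripper opens to 85 mm and grips with 20 to 120 N. Pads are 22 mm wide; open, the fingers measure 114 mm over their backs; the gripper's body (76 mm by 85 mm) begins 54 mm behind the grasp point. The pads swing forward as they close: fully open they stand 13 mm farther back than shut.
Start: joints at [-1.302, 0.313, 0.046, 1.304, 0, 1.431], TCP at [0.229, -0.528, 0.231] pointing down, gripper open.
Joint ranges: [-2.76, 2.76], [-0.86, 1.69], [-1.03, 1.26], [-2.2, 2.34], [-1.47, 1.5], [-3.14, 3.14]. Speed limits (rad/s): [2.57, 2.57, 3.14, 3.14, 3.14, 3.14].

### API

Orientations are given as a unit quaternion [w, x, y, z].
In Python, from workcell import get_state, read_camera, camera_info, hand_in, recognise gives the robot as it stands.
- The arm moves only by the tool arm_command, never from a script. Its argument "moves" is one flat list of numbers, 7 for each row, row after row: the opening, from -1 (shut) to 1 (fully open), then the shift along the tool's x, y, z in mm, then the turn, a rotation vector about the tool's x, y, z in rad. A call has 1 to 8 rows; each row shifts and turns the commanded pose from where the row before left it, along the tool's axes as they then stand; what a row does not reach is not made up. A row lasts 1/8 s, in which the tool goes at most 62.5 mm and 10.7 degrees, less where a joint would pass 70% of its speed; a pose out of reach is approached as far as the arm can. A call with a gripper value outside its range is refused whole. The fingers move at their own pace and stop on an object; "newtons" is the grip in N (left out, the last holds). Time passes only in rows, so rows that do not move let the fingers close. It gives the time, the measured TCP pose, the force, the opening and the grip force at its end, in the units of the state.
- get_state(): the state, without advancing time (a new reading comes with each control period).
- read_camera(name): name is "scene" or "top"; returns (picture, depth): 480x640x3 uint8, blue, green, red; 480x640 float32, m along the optical axis (not along the pixel's ray), 0 where there is no reading.
- camera_info(name): a dict with "fovy" (degrees; the focal length in pixels is half the picture's height over the tangent of half this angle, whatever the lens; pixels are square), "cx", "cy" (the principal point, pixels), "eye" and "orientation" of the camera in the world. Camera axes: x right, y down, z forward; pixel columns grow to the right and rows downward; lengths in m; the calibration is good to about 2 mm. A picture is of the moment at which its call begins. camera_info takes no time and is no camera call.
- hand_in(): hands the job in; it is judged then, once.
Trained networks look in the newest picture that a camera, given by its name, has taken for a name from the list of things; names that differ only in an ending like _2 or _b are one class to them, and where a whole thing is asked for, a point or a joint stands for the part that bears it (a point fixed in the world has none). Each returns a list of dicts, best first, with "confidence" (0 to 1); they miss things now and then, are a little off and sometimes report something else, mostly with a low value. They report only what shows in the picture. A call takes as long as a camera call. They do not tell look-alikes from the thing itself.
- recognise(camera, label): "point" ([column, row] in pixels, amid what is visible of it).
The state is a dict: "clock": time; "joint_pos": joint angles; "qvel": joint speeds; "tau": joint torques, N m; "tcp_pos": TCP position; "orientation": TCP orientation; "wrist_force": force on the tool from outside, world axes, zero at the start; "ft_torque": the same for the moment, N m; "finger_gap": finger opening in m; "grip_force": force on a finger pad.
Only numpy, scipy, OpenCV 4.12 (cv2) and the standard library are available. Lean on these libraries where they do the work, as an engineer would, in place of code of your own. Each camera call takes 0.05 s, during which the arm holds its last target. There are 200 camera calls.

## Working session

There is one attempt and no reset: what is moved stays moved. The work goes in short steps, Python scripts to look and compute and a tool call to move; the robot and the scene stay as the last step left them, time stands still between calls to the robot, and variables do not carry over. Pictures are saved under pics/ and viewed, at most 10 in all, crops included, and the job is handed in when it is done.

Besides the shell and the picture viewer there is one more tool, called after "Call:" by a JSON object that holds its "fn" and its "kwargs", one argument or row to a line. arm_command: Moves the arm, as the interface text tells. Its arguments: {"type":"object","properties":{"moves":{"type":"array"},"newtons":{"type":"number"}},"required":["moves"]}

```bash
mkdir -p pics; ls; cat > h.py <<'E'
import numpy as np, cv2
from scipy.spatial.transform import Rotation as R
from workcell import *
def q2R(q): return R.from_quat([q[1],q[2],q[3],q[0]])
def cam(n):
    c=camera_info(n); f=240/np.tan(np.radians(c["fovy"])/2)
    return f,c["cx"],c["cy"],np.array(c["eye"]),q2R(c["orientation"]).as_matrix()
def cloud(n,d):
    f,cx,cy,e,M=cam(n); v,u=np.mgrid[:480,:640]
    return np.stack([(u-cx)/f*d,(v-cy)/f*d,d],-1)@M.T+e
def proj(n,p):
    f,cx,cy,e,M=cam(n); q=(np.atleast_2d(p)-e)@M
    return q[:,:2]/q[:,2:]*f+[cx,cy]
E
python3 - <<'E'
from h import *
ims=[]
for n in("scene","top"):
    print(camera_info(n)); im,d=read_camera(n); np.savez(""+n+"0.npz",im=im,d=d)
    cv2.imwrite(f"pics/{n}0.png",im)
    P=cloud(n,d)
    for l in("cup","scale","selector_grip","console"):
        for r in recognise(n,l):
            u,v=map(int,r["point"]); print(n,l,r["point"],round(r["confidence"],2),P[v,u].round(3))
s=get_state();print(s)
E
```

```text
pics
{'fovy': 45.635990050176815, 'cx': 319.4881384799919, 'cy': 233.23064150880433, 'eye': array([1.07165889, 0.83680225, 1.08681011]), 'orientation': array([-0.10151339,  0.25558038,  0.88196691, -0.38276373])}
scene cup [267.7, 273.7] 0.93 [ 0.698 -0.035  0.072]
scene cup [266.7, 306.4] 0.87 [0.749 0.055 0.072]
scene cup [356.7, 173.8] 0.67 [ 0.27  -0.275  0.042]
scene cup [289.9, 160.9] 0.65 [ 0.423 -0.411  0.068]
scene cup [276.5, 211.2] 0.63 [ 0.552 -0.261  0.036]
scene cup [198.2, 194.9] 0.51 [ 0.693 -0.5   -0.004]
scene scale [340.6, 264.8] 0.96 [0.514 0.006 0.034]
scene scale [477.2, 298.2] 0.71 [0.3   0.276 0.033]
scene selector_grip [378.0, 356.7] 0.78 [0.633 0.325 0.116]
scene console [388.2, 346.5] 0.59 [0.603 0.318 0.118]
{'fovy': 55.152415776429876, 'cx': 311.3351076182189, 'cy': 245.6843342030369, 'eye': array([ 0.41031732, -0.0624132 ,  1.05212211]), 'orientation': array([ 0.04191988, -0.69961395,  0.71207302, -0.04165402])}
top cup [268.5, 154.7] 0.98 [0.731 0.029 0.073]
top cup [308.4, 175.1] 0.95 [ 0.682 -0.059  0.074]
top cup [486.2, 296.3] 0.94 [ 0.413 -0.431  0
[... 317 characters left out ...]
22]
{'clock': 0.5, 'joint_pos': array([-1.30155495e+00,  3.13226056e-01,  4.60678211e-02,  1.30355526e+00,
       -3.16299659e-06,  1.43117110e+00]), 'qvel': array([ 0.00220555,  0.0005591 ,  0.00254153,  0.00074863,  0.00049344,
       -0.00014245]), 'tau': array([-1.62436885e-03, -4.79996181e+01,  2.98536319e+01,  1.99938513e-03,
       -2.03222680e-04,  1.48613996e-06]), 'tcp_pos': array([ 0.22859141, -0.52765702,  0.23129516]), 'orientation': array([4.14318566e-05, 9.79176188e-01, 2.03012294e-01, 1.10405928e-06]), 'wrist_force': array([ 0.13090555,  0.37210915, -0.64968177]), 'ft_torque': array([-0.01934751,  0.01606383, -0.00895981]), 'grip_force': 0.0, 'finger_gap': 0.0851702951262937}
```

View pics/scene0.png

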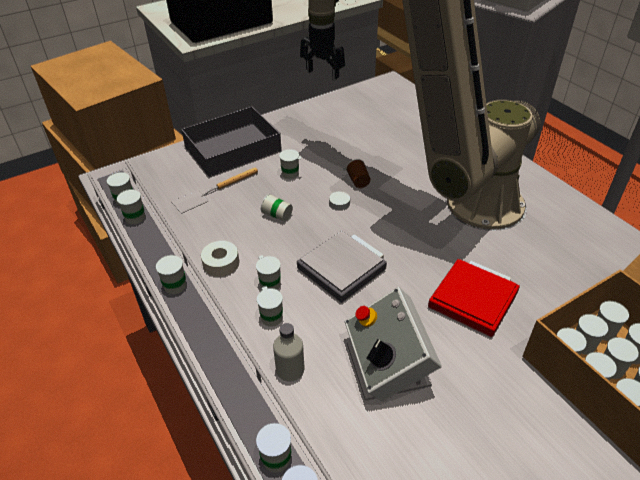

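View pics/top0.png

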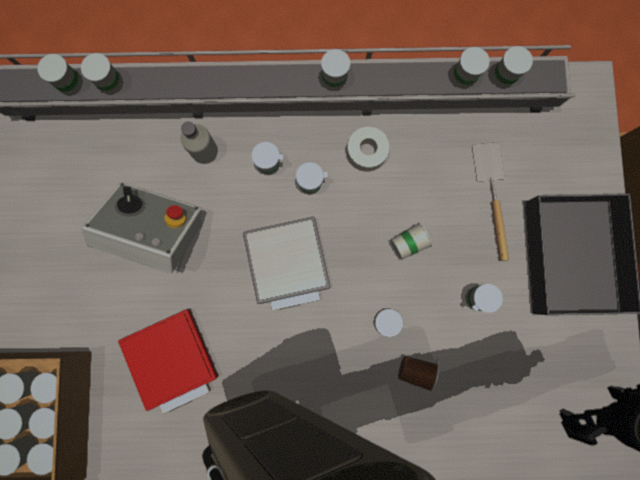

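Fallen white/green cup at top (410,240) / scene (276,208); brown one at top (418,371) is the look-alike. Steel scale at top (286,262) / scene (341,265); red decoy at top (168,361). The selector is at top (130,202), the stop button at (175,215). Next I'll measure these and confirm with one crop.

```bash
cat > m.py <<'E'
from h import *
D={n:np.load(n+"0.npz") for n in("scene","top")}
def fitplane(p):
    for _ in range(4):
        c=p.mean(0); n=np.linalg.svd(p-c,full_matrices=False)[2][2]; n*=np.sign(n[2])
        r=(p-c)@n; p=p[abs(r)<max(2*r.std(),.001)]
    return c,n,len(p)
for n in D:
    P=cloud(n,D[n]["d"]); im=D[n]["im"]; hsv=cv2.cvtColor(im,cv2.COLOR_BGR2HSV)
    X,Y,Z=P[...,0],P[...,1],P[...,2]
    m=(X>.3)&(X<.7)&(Y>-.2)&(Y<-.12)&(abs(Z)<.03); print(n,"table z",np.median(Z[m]))
    m=(np.hypot(X-.54,Y+.275)<.07)&(Z>.012); p=P[m]
    c=p[:,:2].mean(0); (w,v)=np.linalg.eigh(np.cov((p[:,:2]-c).T)); a=v[:,1]*np.sign(v[0,1])
    t=(p[:,:2]-c)@a; s=(p[:,:2]-c)@[-a[1],a[0]]
    print("cup c",c.round(4),"axis",np.degrees(np.arctan2(a[1],a[0])).round(1),"t",np.percentile(t,[1,99]).round(4),"s",np.percentile(s,[1,99]).round(4),"zmax",np.percentile(p[:,2],99))
    for lo,hi in((-.034,-.02),(-.02,-.007),(-.007,.007),(.007,.02),(.02,.034)):
        k=(t>lo)&(t<hi); print("  ",lo,"w",np.ptp(np.percentile(s[k],[2,98])).round(4),"mid",np.percentile(s[k],[2,98]).mean().round(4),"z",np.percentile(p[k,2],97).round(4))
    g=m&(hsv[...,0]>45)&(hsv[...,0]<85)&(hsv[...,1]>120); print("  green t",((P[g][:,:2]-c)@a).mean())
    m=(np.hypot(X-.495,Y+.007)<.12)&(Z>.036)&(Z<.05); p=P[m][:,:2].astype(np.float32); print("plate z",np.median(Z[m]),cv2.minAreaRect(p))
    m=(abs(X-.57)<.16)&(abs(Y-.28)<.13)&(Z>.05)&(Z<.17); p=P[m]
    c,nn,k=fitplane(p); print("face",c.round(4),nn.round(4),k,"tilt",np.degrees(np.arccos(nn[2])))
    hgt=(P-c)@nn
    k=m&(hgt>.025)&(hgt<.045); q=P[k]; print(" sticking out",len(q))
    red=k&((hsv[...,0]<8)|(hsv[...,0]>172))&(hsv[...,1]>150); blk=k&(hsv[...,2]<70)
    for nm,kk in(("red",red),("blk",blk)):
        print(nm,kk.sum(),P[kk].mean(0).round(4),"h",np.percentile(hgt[kk],[5,95]).round(4))
cr=[]
for n,u,v,w in(("top",410,240,40),("scene",276,208,40),("top",145,215,70),("scene",385,350,70)):
    cr.append(cv2.resize(D[n]["im"][v-w*3//4:v+w*3//4,u-w:u+w],(400,300),interpolation=cv2.INTER_CUBIC))
cv2.imwrite("pics/crop.png",np.vstack([np.hstack(cr[:2]),np.hstack(cr[2:])]))
E
python3 m.py
```

```text
scene table z -0.0036188234336902436
cup c [ 0.5463 -0.2743] axis -51.7 t [-0.0372  0.0423] s [-0.0348  0.0204] zmax 0.05534307033669884
   -0.034 w 0.0422 mid -0.0002 z 0.0493
   -0.02 w 0.0447 mid -0.0019 z 0.0525
   -0.007 w 0.0444 mid -0.0039 z 0.0542
   0.007 w 0.0527 mid -0.0094 z 0.0547
   0.02 w 0.0492 mid -0.0102 z 0.0549
  green t 0.00015037153674827156
plate z 0.038875885415364575 ((0.5047680139541626, -0.001063801348209381), (0.15705589950084686, 0.1581038534641266), 11.585432052612305)
face [0.5903 0.3015 0.1083] [ 0.5373 -0.167   0.8267] 4695 tilt 34.238880335678566
 sticking out 379
red 154 [0.5999 0.2226 0.1221] h [0.0264 0.033 ]
blk 207 [0.6346 0.3167 0.124 ] h [0.0261 0.0392]
top table z -2.4710357301671593e-05
cup c [ 0.5361 -0.2834] axis -63.4 t [-0.0346  0.0367] s [-0.0271  0.0277] zmax 0.05967008748505805
   -0.034 w 0.0496 mid 0.0002 z 0.0536
   -0.02 w 0.0517 mid -0.0 z 0.056
   -0.007 w 0.0529 mid 0.0001 z 0.0577
   0.007 w 0.0534 mid 0.0003 z 0.0579
   0.02 w 0.0545 mid 0.0004 z 0.0595
  green t -0.0045031015982578545
plate z 0.04194013909467653 ((0.5022898316383362, -0.0052047669887542725), (0.16188663244247437, 0.16018635034561157), 10.503240585327148)
face [0.575  0.2846 0.1165] [ 0.4962 -0.1838  0.8486] 5029 tilt 31.94500514715808
 sticking out 348
red 164 [0.5954 0.2164 0.126 ] h [0.0267 0.0333]
blk 139 [0.6303 0.3104 0.1297] h [0.0272 0.037 ]
```

View pics/crop.png

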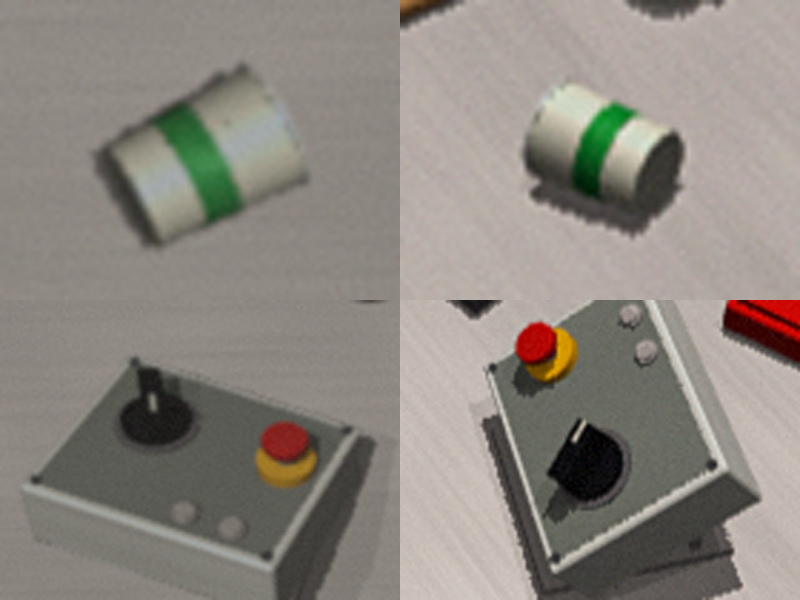

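The crop confirms it: the white/green cup's wider lid end is at upper right in the top view (world direction about -63°), with its base toward the scale. The console's face slopes down away from the robot, and the selector mark points toward the robot and the stop-button side.

My plan is to grip with the tool leaned about 35°, then swing it about the closing axis to stand the cup up.

```bash
cat >> h.py <<'E'
def Rzy(z,y):
    z=np.array(z,float);z/=np.linalg.norm(z);y=np.array(y,float);y-=z*(y@z);y/=np.linalg.norm(y)
    return R.from_matrix(np.stack([np.cross(y,z),y,z],1))
def plan(p,Rt,N,op,p0=None,R0=None):
    s=get_state(); p0=np.array(s["tcp_pos"]) if p0 is None else p0; R0=q2R(s["orientation"]) if R0 is None else R0
    w=(R0.inv()*Rt).as_rotvec(); Rc=R0
    print("total",np.linalg.norm(p-p0).round(3),"rot",w.round(3))
    for i in range(N):
        print([op]+list((Rc.inv().apply(np.array(p)-p0)/N*1000).round(1))+list((w/N).round(3))); Rc=Rc*R.from_rotvec(w/N)
D=lambda a:np.array([np.cos(np.radians(a)),np.sin(np.radians(a)),0])
def tilt(az,p): # tool pointing down, tips leaning toward -D(az) by p deg; closing axis at az+90
    return Rzy([0,0,-np.cos(np.radians(p))]-np.sin(np.radians(p))*D(az),D(az+90))
G=np.array([.542,-.290,.028])
E
python3 - <<'E'
from h import *
Rt=tilt(-63.4,35); T=G+.024*Rt.apply([0,0,1]); print(T)
plan(T-.10*Rt.apply([0,0,1]),Rt,14,1)
E
```

```text
[ 0.53583622 -0.27769122  0.00834035]
total 0.413 rot [ 0.495  0.469 -1.57 ]
[1, np.float64(27.5), np.float64(-3.6), np.float64(10.1), np.float64(0.035), np.float64(0.033), np.float64(-0.112)]
[1, np.float64(27.3), np.float64(-0.1), np.float64(11.1), np.float64(0.035), np.float64(0.033), np.float64(-0.112)]
[1, np.float64(26.8), np.float64(3.3), np.float64(11.9), np.float64(0.035), np.float64(0.033), np.float64(-0.112)]
[1, np.float64(25.8), np.float64(6.7), np.float64(12.6), np.float64(0.035), np.float64(0.033), np.float64(-0.112)]
[1, np.float64(24.4), np.float64(10.0), np.float64(13.2), np.float64(0.035), np.float64(0.033), np.float64(-0.112)]
[1, np.float64(22.7), np.float64(13.1), np.float64(13.5), np.float64(0.035), np.float64(0.033), np.float64(-0.112)]
[1, np.float64(20.6), np.float64(16.0), np.float64(13.7), np.float64(0.035), np.float64(0.033), np.float64(-0.112)]
[1, np.float64(18.2), np.float64(18.7), np.float64(13.8), np.float64(0.035), np.float64(0.033), np.float64(-0.112)]
[1, np.float64(15.5), np.float64(21.0), np.float64(13.6), np.float64(0.035), np.float64(0.033), np.float64(-0.112)]
[1, np.float64(12.5), np.float64(23.1), np.float64(13.3), np.float64(0.035), np.float64(0.033), np.float64(-0.112)]
[1, np.float64(9.4), np.float64(24.8), np.float64(12.8), np.float64(0.035), np.float64(0.033), np.float64(-0.112)]
[1, np.float64(6.1), np.float64(26.1), np.float64(12.2), np.float64(0.035), np.float64(0.033), np.float64(-0.112)]
[1, np.float64(2.8), np.float64(27.0), np.float64(11.4), np.float64(0.035), np.float64(0.033), np.float64(-0.112)]
[1, np.float64(-0.7), np.float64(27.5), np.float64(10.5), np.float64(0.035), np.float64(0.033), np.float64(-0.112)]
```

Call:
{"fn": "arm_command", "kwargs": {
  "moves": [1, 27, -4, 6, 0.035, 0.033, -0.112, 1, 27, 0, 7, 0.035, 0.033, -0.112, 1, 27, 3, 8, 0.035, 0.033, -0.112, 1, 26, 7, 9, 0.035, 0.033, -0.112, 1, 24, 10, 10, 0.035, 0.033, -0.112, 1, 23, 13, 11, 0.035, 0.033, -0.112, 1, 21, 16, 12, 0.035, 0.033, -0.112, 1, 18, 19, 13, 0.035, 0.033, -0.112]
}}

```text
clock: 1.5
tcp_pos: [0.4191, -0.4168, 0.1738]
orientation: [-0.158, 0.777, 0.602, 0.097]
wrist_force: [2.1, -0.1, -0.0]
finger_gap: 0.0852
grip_force: 0.0
```

```bash
python3 - <<'E'
from h import *
s=get_state();print(s["clock"],s["joint_pos"],s["tcp_pos"])
Rt=tilt(-63.4,35); T=G+.024*Rt.apply([0,0,1])
plan(T-.10*Rt.apply([0,0,1]),Rt,7,1)
E
```

```text
1.5 [-1.00210883  0.6466095   0.36358022  1.62436539  0.16289261  0.79263378] [ 0.41911438 -0.41681313  0.1738354 ]
total 0.187 rot [ 0.212  0.205 -0.672]
[1, np.float64(12.5), np.float64(18.4), np.float64(14.9), np.float64(0.03), np.float64(0.029), np.float64(-0.096)]
[1, np.float64(10.2), np.float64(19.9), np.float64(14.6), np.float64(0.03), np.float64(0.029), np.float64(-0.096)]
[1, np.float64(7.8), np.float64(21.2), np.float64(14.3), np.float64(0.03), np.float64(0.029), np.float64(-0.096)]
[1, np.float64(5.3), np.float64(22.2), np.float64(13.8), np.float64(0.03), np.float64(0.029), np.float64(-0.096)]
[1, np.float64(2.8), np.float64(23.0), np.float64(13.2), np.float64(0.03), np.float64(0.029), np.float64(-0.096)]
[1, np.float64(0.1), np.float64(23.6), np.float64(12.6), np.float64(0.03), np.float64(0.029), np.float64(-0.096)]
[1, np.float64(-2.5), np.float64(23.8), np.float64(11.8), np.float64(0.03), np.float64(0.029), np.float64(-0.096)]
```

Call:
{"fn": "arm_command", "kwargs": {
  "moves": [1, 12, 18, 15, 0.03, 0.029, -0.096, 1, 10, 20, 15, 0.03, 0.029, -0.096, 1, 8, 21, 14, 0.03, 0.029, -0.096, 1, 5, 22, 14, 0.03, 0.029, -0.096, 1, 3, 23, 13, 0.03, 0.029, -0.096, 1, 0, 24, 12, 0.03, 0.029, -0.096, 1, -2, 24, 12, 0.03, 0.029, -0.096, 1, 0, 0, 0, 0, 0, 0]
}}

```text
clock: 2.5
tcp_pos: [0.5617, -0.3279, 0.0866]
orientation: [-0.257, 0.501, 0.811, 0.158]
wrist_force: [-0.2, 0.4, -0.4]
finger_gap: 0.0853
grip_force: 0.0
```

```bash
python3 - <<'E'
from h import *
s=get_state();print(s["clock"],s["joint_pos"],s["tcp_pos"])
Rt=tilt(-63.4,35); T=G+.024*Rt.apply([0,0,1])
plan(T,Rt,4,1)
t,_=read_camera("top"); c,_=read_camera("scene")
out=[]
for n,im in(("top",t),("scene",c)):
    for q in (G,T,s["tcp_pos"]):
        u,v=proj(n,q)[0]; cv2.circle(im,(int(u),int(v)),2,(0,0,255),-1)
    u,v=map(int,proj(n,G)[0]); out.append(cv2.resize(im[v-75:v+75,u-60:u+60] if 0 else im[v-90:v+60,u-50:u+50],(400,600)))
cv2.imwrite("pics/pre.png",np.hstack(out))
E
```

```text
2.5 [-0.74615315  1.09596722  0.91097593  1.96798167  0.20289589  0.3005661 ] [ 0.56165566 -0.32788834  0.08660447]
total 0.096 rot [-0.001 -0.002 -0.002]
[1, np.float64(0.3), np.float64(-0.1), np.float64(24.1), np.float64(-0.0), np.float64(-0.0), np.float64(-0.0)]
[1, np.float64(0.3), np.float64(-0.1), np.float64(24.1), np.float64(-0.0), np.float64(-0.0), np.float64(-0.0)]
[1, np.float64(0.3), np.float64(-0.1), np.float64(24.1), np.float64(-0.0), np.float64(-0.0), np.float64(-0.0)]
[1, np.float64(0.3), np.float64(-0.1), np.float64(24.1), np.float64(-0.0), np.float64(-0.0), np.float64(-0.0)]
```

View pics/pre.png

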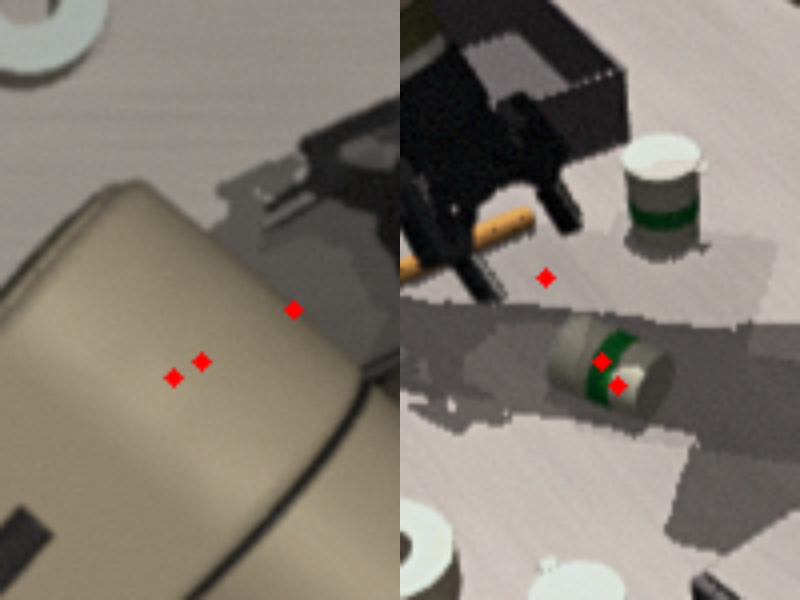

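The scene view shows the fingers straddling the approach line, with the cup centred ahead at pixel (605,365) of the picture. I'll advance and grip.

Call:
{"fn": "arm_command", "kwargs": {
  "moves": [1, 0, 0, 24, 0, 0, 0, 1, 0, 0, 24, 0, 0, 0, 1, 0, 0, 24, 0, 0, 0, 1, 0, 0, 24, 0, 0, 0, 1, 0, 0, 0, 0, 0, 0, -0.2, 0, 0, 0, 0, 0, 0, -0.4, 0, 0, 0, 0, 0, 0, -0.4, 0, 0, 0, 0, 0, 0],
  "newtons": 40
}}

```text
clock: 3.6
tcp_pos: [0.5368, -0.2826, 0.0134]
orientation: [-0.253, 0.503, 0.811, 0.157]
wrist_force: [-1.0, -2.7, 5.4]
finger_gap: 0.0555
grip_force: 42.3
```

Call:
{"fn": "arm_command", "kwargs": {
  "moves": [-0.6, 0, 0, 0, 0, 0, 0, -0.6, 0, 0, 0, 0, 0, 0, -0.6, 0, 0, 0, 0, 0, 0]
}}

```text
clock: 3.98
tcp_pos: [0.5368, -0.2826, 0.0134]
orientation: [-0.253, 0.503, 0.811, 0.157]
wrist_force: [-1.2, -3.3, 8.0]
finger_gap: 0.056
grip_force: 42.3
```

```bash
python3 - <<'E'
from h import *
s=get_state();print(s)
im,_=read_camera("scene")
u,v=map(int,proj("scene",G)[0]); cv2.imwrite("pics/grasp.png",cv2.resize(im[v-50:v+40,u-60:u+60],(800,600)))
E
```

```text
{'clock': 3.975, 'joint_pos': array([-0.72472305,  0.99102294,  0.51407779,  1.66361838,  0.21584397,
        0.32285013]), 'qvel': array([-0.00063359,  0.0019044 ,  0.00044989,  0.00021117,  0.00123673,
       -0.00121045]), 'tau': array([ 2.14118131e+00, -6.82852077e+01,  2.13424337e+01,  4.35344562e+00,
        1.13040391e+00, -5.64184121e-02]), 'tcp_pos': array([ 0.53676358, -0.28255117,  0.01342766]), 'orientation': array([-0.25315739,  0.50342427,  0.81105369,  0.15705811]), 'wrist_force': array([-1.19536488, -3.33356384,  7.97586244]), 'ft_torque': array([-0.40676778,  0.29829249,  0.17785506]), 'grip_force': 42.27951396955177, 'finger_gap': 0.055990198730952234}
```

View pics/grasp.png

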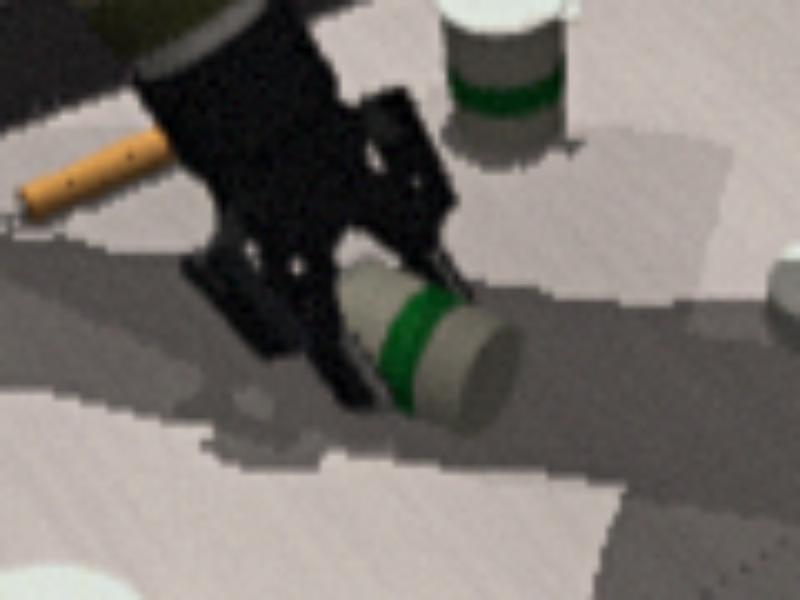

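The cup is held: gap 56 mm, with the pads just lid-side of the green band. Next I'll lift and plan the swing.

```bash
cat >> h.py <<'E'
d0=D(-63.4); ax=np.cos(np.radians(2.8))*d0+[0,0,np.sin(np.radians(2.8))]
base=np.array([.538,-.282,.0277])-.036*ax
Rg=q2R([-.25315739,.50342427,.81105369,.15705811]); pg=np.array([.53676358,-.28255117,.01342766])
bt=Rg.inv().apply(base-pg); at=Rg.inv().apply(ax)   # cup base, axis in tool frame
def place(xy,z,az,bt=bt,at=at):
    # tool pose with cup axis vertical, tool heading az
    e3=np.array([0,0,1.]); y=np.cross(at,[0,0,1]); 
    A=R.align_vectors([e3,D(az)],[at,np.array([0,0,1])-at*at[2]])[0]
    return np.array([*xy,z])-A.apply(bt),A
E
python3 - <<'E'
from h import *
print(bt,at)
p,A=place([.518,0],.042+.07,-5); print(p,A.apply([0,0,1]))
s=get_state(); R0=q2R(s["orientation"]); p0=np.array(s["tcp_pos"])
print("up in tool",R0.inv().apply([0,0,1]))
plan(p,A,16,-.6,p0=p0+[0,0,.08])
E
```

```text
[0.03664655 0.00119173 0.01012781] [-0.79371298  0.00441864 -0.6082764 ]
[ 0.53207229 -0.00263222  0.14724208] [ 0.79070492 -0.06917772 -0.6082764 ]
up in tool [ 5.68763664e-01 -9.76078032e-05 -8.22500994e-01]
total 0.285 rot [-0.178 -1.375 -1.103]
[-0.6, np.float64(14.9), np.float64(7.5), np.float64(6.2), np.float64(-0.011), np.float64(-0.086), np.float64(-0.069)]
[-0.6, np.float64(14.8), np.float64(8.5), np.float64(5.0), np.float64(-0.011), np.float64(-0.086), np.float64(-0.069)]
[-0.6, np.float64(14.6), np.float64(9.4), np.float64(3.9), np.float64(-0.011), np.float64(-0.086), np.float64(-0.069)]
[-0.6, np.float64(14.2), np.float64(10.4), np.float64(2.7), np.float64(-0.011), np.float64(-0.086), np.float64(-0.069)]
[-0.6, np.float64(13.7), np.float64(11.3), np.float64(1.7), np.float64(-0.011), np.float64(-0.086), np.float64(-0.069)]
[-0.6, np.float64(12.9), np.float64(12.2), np.float64(0.6), np.float64(-0.011), np.float64(-0.086), np.float64(-0.069)]
[-0.6, np.float64(12.1), np.float64(13.1), np.float64(-0.3), np.float64(-0.011), np.float64(-0.086), np.float64(-0.069)]
[-0.6, np.flo
[... 368 characters left out ...]
.4), np.float64(15.9), np.float64(-3.0), np.float64(-0.011), np.float64(-0.086), np.float64(-0.069)]
[-0.6, np.float64(6.0), np.float64(16.4), np.float64(-3.4), np.float64(-0.011), np.float64(-0.086), np.float64(-0.069)]
[-0.6, np.float64(4.6), np.float64(16.8), np.float64(-3.7), np.float64(-0.011), np.float64(-0.086), np.float64(-0.069)]
[-0.6, np.float64(3.1), np.float64(17.1), np.float64(-3.9), np.float64(-0.011), np.float64(-0.086), np.float64(-0.069)]
[-0.6, np.float64(1.6), np.float64(17.3), np.float64(-3.9), np.float64(-0.011), np.float64(-0.086), np.float64(-0.069)]
[-0.6, np.float64(0.0), np.float64(17.4), np.float64(-3.7), np.float64(-0.011), np.float64(-0.086), np.float64(-0.069)]
```

Call:
{"fn": "arm_command", "kwargs": {
  "moves": [-0.6, 8, 0, -11, 0, 0, 0, -0.6, 15, 0, -22, 0, 0, 0, -0.6, 15, 0, -22, 0, 0, 0, -0.6, 8, 0, -11, 0, 0, 0, -0.6, 15, 7, 6, -0.011, -0.086, -0.069, -0.6, 15, 8, 5, -0.011, -0.086, -0.069, -0.6, 15, 9, 4, -0.011, -0.086, -0.069, -0.6, 14, 10, 3, -0.011, -0.086, -0.069]
}}

```text
clock: 5.03
tcp_pos: [0.5334, -0.2107, 0.106]
orientation: [-0.076, 0.411, 0.9, 0.12]
wrist_force: [1.0, -0.3, -1.0]
finger_gap: 0.0555
grip_force: 42.5
```

```bash
python3 - <<'E'
from h import *
p,A=place([.518,0],.042+.07,-5)
s=get_state();print(s["joint_pos"],s["tcp_pos"],s["finger_gap"],s["wrist_force"])
plan(p,A,12,-.6)
E
```

```text
[-0.62510545  0.51961261  0.00929119  1.26002858  0.20554547  0.21100926] [ 0.53341111 -0.21071837  0.10599394] 0.055499369926998325 [ 0.9576433  -0.28056796 -1.03918235]
total 0.212 rot [-0.131 -1.031 -0.824]
[-0.6, np.float64(13.4), np.float64(11.4), np.float64(1.5), np.float64(-0.011), np.float64(-0.086), np.float64(-0.069)]
[-0.6, np.float64(12.7), np.float64(12.3), np.float64(0.6), np.float64(-0.011), np.float64(-0.086), np.float64(-0.069)]
[-0.6, np.float64(11.8), np.float64(13.1), np.float64(-0.4), np.float64(-0.011), np.float64(-0.086), np.float64(-0.069)]
[-0.6, np.float64(10.8), np.float64(13.9), np.float64(-1.2), np.float64(-0.011), np.float64(-0.086), np.float64(-0.069)]
[-0.6, np.float64(9.7), np.float64(14.7), np.float64(-1.9), np.float64(-0.011), np.float64(-0.086), np.float64(-0.069)]
[-0.6, np.float64(8.5), np.float64(15.3), np.float64(-2.5), np.float64(-0.011), np.float64(-0.086), np.float64(-0.069)]
[-0.6, np.float64(7.2), np.float64(15.9), np.float64(-3.0), np.float64(-0.011), np.float64(-0.086), np.float64(-0.069)]
[-0.6, np.float64(5.8), np.float64(16.4), np.float64(-3.4), np.float64(-0.011), np.float64(-0.086), np.float64(-0.069)]
[-0.6, np.float64(4.3), np.float64(16.7), np.float64(-3.7), np.float64(-0.011), np.float64(-0.086), np.float64(-0.069)]
[-0.6, np.float64(2.9), np.float64(17.0), np.float64(-3.8), np.float64(-0.011), np.float64(-0.086), np.float64(-0.069)]
[-0.6, np.float64(1.4), np.float64(17.2), np.float64(-3.8), np.float64(-0.011), np.float64(-0.086), np.float64(-0.069)]
[-0.6, np.float64(-0.2), np.float64(17.3), np.float64(-3.6), np.float64(-0.011), np.float64(-0.086), np.float64(-0.069)]
```

Call:
{"fn": "arm_command", "kwargs": {
  "moves": [-0.6, 14, 11, 1, -0.011, -0.086, -0.069, -0.6, 13, 12, 0, -0.011, -0.086, -0.069, -0.6, 12, 13, 0, -0.011, -0.086, -0.069, -0.6, 11, 14, -1, -0.011, -0.086, -0.069, -0.6, 10, 15, -2, -0.011, -0.086, -0.069, -0.6, 8, 15, -3, -0.011, -0.086, -0.069, -0.6, 7, 16, -3, -0.011, -0.086, -0.069, -0.6, 6, 16, -3, -0.011, -0.086, -0.069]
}}

```text
clock: 6.02
tcp_pos: [0.5308, -0.0719, 0.1344]
orientation: [0.28, 0.174, 0.943, 0.031]
wrist_force: [-0.1, -0.1, -1.2]
finger_gap: 0.0555
grip_force: 42.5
```

Call:
{"fn": "arm_command", "kwargs": {
  "moves": [-0.6, 4, 17, -4, -0.011, -0.086, -0.069, -0.6, 3, 17, -4, -0.011, -0.086, -0.069, -0.6, 1, 17, -4, -0.011, -0.086, -0.069, -0.6, 0, 17, -4, -0.011, -0.086, -0.069, -0.6, 0, 0, 0, 0, 0, 0, -0.6, 0, 0, 0, 0, 0, 0]
}}

```text
clock: 6.78
tcp_pos: [0.5625, -0.0045, 0.1824]
orientation: [0.415, 0.042, 0.909, -0.016]
wrist_force: [0.2, 0.1, -1.8]
finger_gap: 0.0554
grip_force: 43.2
```

```bash
python3 - <<'E'
from h import *
p,A=place([.518,0],.042+.07,-5)
s=get_state();print(s["joint_pos"],s["tcp_pos"],s["finger_gap"],s["wrist_force"]); R0=q2R(s["orientation"]); 
b=s["tcp_pos"]+R0.apply(bt); a=R0.apply(at); print("base",b,"axis",a)
plan(p,A,1,-.6)
out=[]
for n in("top","scene"):
    im,d=read_camera(n); np.savez(n+"1.npz",im=im,d=d)
    for q in (b,b+.072*a):
        u,v=proj(n,q)[0]; cv2.circle(im,(int(u),int(v)),1,(0,0,255),-1)
    u,v=map(int,proj(n,b+.036*a)[0]); out.append(cv2.resize(im[v-60:v+60,u-40:u+40],(400,600)))
cv2.imwrite("pics/hov.png",np.hstack(out))
E
```

```text
[-0.19556928 -0.17302458 -1.02760689 -0.13685774  0.08292572 -0.06498966] [ 0.5624948  -0.00452732  0.18238484] 0.05541648685003364 [ 0.17749798  0.13721023 -1.75544072]
base [ 0.54631627 -0.00167687  0.14807606] axis [ 0.06046894 -0.00649454  0.99814895]
total 0.047 rot [ 0.001 -0.061 -0.001]
[-0.6, np.float64(46.5), np.float64(-1.1), np.float64(0.0), np.float64(0.001), np.float64(-0.061), np.float64(-0.001)]
```

View pics/hov.png

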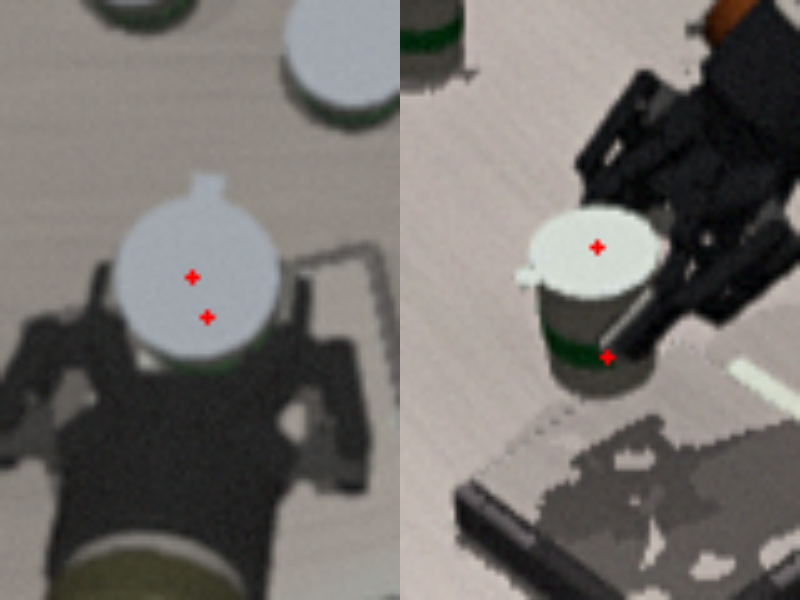

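The cup is upright in hand (lid at picture pixel (195,275) in the top half, base below it). However, joint 3 sits at its -1.03 limit, so the pose needs the wrist farther out. I'll fit the arm's kinematics from the readings so far and choose a different heading.

```bash
cat > fk.py <<'E'
from h import *
from scipy.optimize import least_squares
J=np.array([[-1.30155,.313226,.046068,1.303555,0,1.431171],[-1.00211,.64661,.36358,1.62437,.16289,.79263],[-.74615,1.09597,.91098,1.96798,.2029,.30057],[-.724723,.991023,.514078,1.663618,.215844,.32285],[-.625105,.519613,.009291,1.260029,.205545,.211009],[-.195569,-.173025,-1.027607,-.136858,.082926,-.06499]])
T=np.array([[.228591,-.527657,.231295],[.419114,-.416813,.173835],[.561656,-.327888,.086604],[.536764,-.282551,.013428],[.533411,-.210718,.105994],[.562495,-.004527,.182385]])
Q=[[0,.979176,.203012,0],[-.158,.777,.602,.097],[-.257,.501,.811,.158],[-.253157,.503424,.811054,.157058],[-.076,.411,.9,.12],[.415,.042,.909,-.016]]
def rot(q,s5,s6,c):
    # arm plane frame: x radial,y left,z up ; pitch th about y then j5 about local, j6 about tool z
    th=q[1]-q[2]+q[3]
    return R.from_euler('z',q[0])*R.from_euler('y',th+np.pi/2)*R.from_euler('x',s5*q[4])*R.from_euler('z',s6*q[5]+c)
def fk(q,x):
    L1,a,L2,b,Lt,h,lat,d5=x; Ro=rot(q,*S)
    f=lambda t:np.array([np.sin(t),0,np.cos(t)])
    P=f(q[1]+a)*L1+f(q[1]-q[2]+b)*L2+np.array([0,lat,h])
    M=R.from_euler('z',q[0])*R.from_euler('y',q[1]-q[2]+q[3]+np.pi/2)
    return R.from_euler('z',q[0]).apply(P)+M.apply([d5,0,0])+Ro.apply([0,0,Lt]),Ro
best=None
for s5 in(1,-1):
  for s6 in(1,-1):
    for c in(0,np.pi/2,np.pi,-np.pi/2):
      for off in (0,):
        e=sum((rot(q,s5,s6,c).inv()*q2R(o)).magnitude() for q,o in zip(J,Q))
        if best is None or e<best[0]: best=(e,(s5,s6,c))
S=best[1]
def fit():
    rs=lambda x:np.r_[np.concatenate([fk(q,x)[0]-t for q,t in zip(J,T)]),1e-4*(x-x0)]
    x0=np.array([.4,0,.4,1.57,.25,.2,-.08,0]);o=least_squares(rs,x0);return o.x,abs(o.fun[:18]).max()
X,err=fit()
lo=np.array([-2.76,-.86,-1.03,-2.2,-1.47,-3.14]);hi=np.array([2.76,1.69,1.26,2.34,1.5,3.14])
def ik(p,A,q0):
    def r(q):
        t,Ro=fk(q,X); return np.r_[(t-p)*5,(Ro.inv()*A).as_rotvec()]
    o=least_squares(r,np.clip(q0,lo+.01,hi-.01),bounds=(lo,hi)); return o.x,np.linalg.norm(o.fun)
E
python3 - <<'E'
from fk import *
print(best,X.round(4),err)
if err<.01 and best[0]<.2:
    for az in(-5,30,45,60,75,90,-60,-90):
        for xy in((.518,0),):
            for z in(.042,.102):
                q,e=ik(*place(xy,z,az),J[5]); print(az,z,q.round(2),e.round(3))
E
```

```text
(0.0035428354974309777, (-1, 1, 0)) [ 0.4698  0.0389  0.4008  1.3862  0.3859  0.21    0.0676 -0.0094] 0.011540565719402512
```

```bash
python3 - <<'E'
s=open('fk.py').read()
s=s.replace("lat,d5=x","lat,d5,e5=x").replace("M.apply([d5,0,0])","M.apply([d5,0,e5])").replace("-.08,0])","-.08,0,0])")
s=s.replace("    x0=","    x0=",1)
open('fk.py','w').write(s)
E
cat > t.py <<'E'
from fk import *
print(best,X.round(4),err)
print(np.array([fk(q,X)[0]-t for q,t in zip(J,T)]).round(4))
for az in(-5,30,45,60,75,90,-60):
    for z in(.042,.102):
        q,e=ik(*place((.518,0),z,az),J[5]); print(az,z,q.round(2),e.round(3))
E
python3 t.py
```

```text
(0.0035428354974309777, (-1, 1, 0)) [ 0.5185  0.      0.4133  1.4358  0.3002  0.2331  0.08   -0.      0.1404] 2.21525971921821e-06
[[ 0. -0.  0.]
 [-0.  0.  0.]
 [ 0.  0. -0.]
 [-0. -0. -0.]
 [ 0. -0. -0.]
 [-0. -0. -0.]]
-5 0.042 [-0.18  0.   -1.03 -0.16  0.05 -0.06] 0.245
-5 0.102 [-0.19 -0.14 -1.03 -0.08  0.07 -0.07] 0.164
30 0.042 [-0.57  0.14 -1.03 -0.08  0.79 -0.91] 0.044
30 0.102 [-0.57 -0.02 -1.01  0.04  0.78 -0.86] 0.0
45 0.042 [-0.62  0.24 -0.86  0.26  0.9  -1.3 ] 0.0
45 0.102 [-0.62  0.12 -0.79  0.44  0.9  -1.3 ] 0.0
60 0.042 [-0.62  0.38 -0.62  0.7   0.91 -1.73] 0.0
60 0.102 [-0.62  0.29 -0.55  0.85  0.91 -1.73] 0.0
75 0.042 [-0.6   0.54 -0.38  1.06  0.85 -2.09] 0.0
75 0.102 [-0.6   0.46 -0.32  1.19  0.85 -2.09] 0.0
90 0.042 [-0.55  0.67 -0.16  1.34  0.74 -2.35] 0.0
90 0.102 [-0.55  0.6  -0.11  1.46  0.74 -2.35] 0.0
-60 0.042 [ 0.27  0.3  -0.78  0.17 -0.88  1.17] 0.0
-60 0.102 [ 0.27  0.2  -0.71  0.34 -0.88  1.17] 0.0
```

```bash
python3 - <<'E'
from fk import *
s=get_state(); R0=q2R(s["orientation"]); b=s["tcp_pos"]+R0.apply(bt); a=R0.apply(at)
for n in("top","scene"):
    f=np.load(n+"1.npz"); P=cloud(n,f["d"]); l=b+.072*a
    r=P-l; m=(np.linalg.norm(r-(r@a)[...,None]*a,axis=-1)<.026)&(abs(r@a)<.015); p=P[m]
    for _ in range(4):
        c=p.mean(0); nn=np.linalg.svd(p-c,full_matrices=False)[2][2]; nn*=np.sign(nn[2]); h=(p-c)@nn; p=p[abs(h)<2*h.std()+5e-4]
    print(n,len(p),"lid offset along a",((c-l)@a).round(4),"normal",nn.round(3),"pred",a.round(3),h.std())
    m2=(np.linalg.norm(r-(r@a)[...,None]*a,axis=-1)<.034)&(abs(r@a)<.008)
    print("  centre diff",(cv2.minEnclosingCircle(P[m2][:,:2].astype(np.float32))),l[:2])
az=45; p,A=place((.518,0),.042+.05,az); q,e=ik(p,A,J[5]);print(p,q.round(2),e)
plan(p,A,10,-.6)
E
```

```text
top 603 lid offset along a 0.0026 normal [0.063 0.007 0.998] pred [ 0.06  -0.006  0.998] 0.0012824164486068136
  centre diff ((0.5509554147720337, -0.002548547927290201), 0.034064359962940216) [ 0.55087569 -0.00258069]
scene 262 lid offset along a -0.0008 normal [0.062 0.008 0.998] pred [ 0.06  -0.006  0.998] 0.0016417736309213406
  centre diff ((0.5512202978134155, -0.002780867973342538), 0.03380905091762543) [ 0.55087569 -0.00258069]
[0.52906189 0.00908804 0.12724208] [-0.62  0.14 -0.81  0.41  0.9  -1.3 ] 1.886185232690368e-10
total 0.066 rot [-0.676 -0.052 -0.552]
[-0.6, np.float64(6.5), np.float64(1.1), np.float64(1.0), np.float64(-0.068), np.float64(-0.005), np.float64(-0.055)]
[-0.6, np.float64(6.4), np.float64(1.4), np.float64(1.0), np.float64(-0.068), np.float64(-0.005), np.float64(-0.055)]
[-0.6, np.float64(6.3), np.float64(1.6), np.float64(1.1), np.float64(-0.068), np.float64(-0.005), np.float64(-0.055)]
[-0.6, np.float64(6.2), np.float64(1.9), np.float64(1.2), np.float64(-0.068), np.float64(-0.005), np.float64(-0.055)]
[-0.6, np.float64(6.1), np.float64(2.2), np.float64(1.3), np.float64(-0.068), np.float64(-0.005), np.float64(-0.055)]
[-0.6, np.float64(6.0), np.float64(2.4), np.float64(1.4), np.float64(-0.068), np.float64(-0.005), np.float64(-0.055)]
[-0.6, np.float64(5.9), np.float64(2.6), np.float64(1.6), np.float64(-0.068), np.float64(-0.005), np.float64(-0.055)]
[-0.6, np.float64(5.7), np.float64(2.8), np.float64(1.7), np.float64(-0.068), np.float64(-0.005), np.float64(-0.055)]
[-0.6, np.float64(5.6), np.float64(3.0), np.float64(1.9), np.float64(-0.068), np.float64(-0.005), np.float64(-0.055)]
[-0.6, np.float64(5.4), np.float64(3.2), np.float64(2.1), np.float64(-0.068), np.float64(-0.005), np.float64(-0.055)]
```

The measured lid centre and normal match the prediction to within 1 mm in plan and 1°. Next I'll swing the heading to 45°.

Call:
{"fn": "arm_command", "kwargs": {
  "moves": [-0.6, 7, 1, 1, -0.068, -0.005, -0.055, -0.6, 6, 1, 1, -0.068, -0.005, -0.055, -0.6, 6, 2, 1, -0.068, -0.005, -0.055, -0.6, 6, 2, 1, -0.068, -0.005, -0.055, -0.6, 6, 2, 1, -0.068, -0.005, -0.055, -0.6, 6, 2, 1, -0.068, -0.005, -0.055, -0.6, 6, 3, 2, -0.068, -0.005, -0.055, -0.6, 6, 3, 2, -0.068, -0.005, -0.055]
}}

```text
clock: 7.88
tcp_pos: [0.5404, 0.0054, 0.1446]
orientation: [0.412, -0.267, 0.86, 0.138]
wrist_force: [-0.7, -0.9, -1.8]
finger_gap: 0.0555
grip_force: 43.1
```

Call:
{"fn": "arm_command", "kwargs": {
  "moves": [-0.6, 6, 3, 2, -0.068, -0.005, -0.055, -0.6, 5, 3, 2, -0.068, -0.005, -0.055, -0.6, 0, 0, 0, 0, 0, 0, -0.6, 0, 0, 0, 0, 0, 0]
}}

```text
clock: 8.38
tcp_pos: [0.5342, 0.0085, 0.1339]
orientation: [0.404, -0.34, 0.831, 0.174]
wrist_force: [-0.2, -0.3, -2.0]
finger_gap: 0.056
grip_force: 43.2
```

```bash
python3 - <<'E'
from fk import *
s=get_state(); R0=q2R(s["orientation"]); b=s["tcp_pos"]+R0.apply(bt); a=R0.apply(at)
print(s["joint_pos"].round(3),s["tcp_pos"],"base",b,a,s["finger_gap"])
p,A=place((.518,0),.042+.004,45)
plan(p,A,4,-.6)
E
```

```text
[-0.613  0.139 -0.778  0.447  0.894 -1.289] [0.53418894 0.00845977 0.13391903] base [ 0.52272572 -0.00052646  0.09877925] [ 0.01177954 -0.00334938  0.99992501] 0.055955621613855346
total 0.053 rot [ 0.008 -0.006 -0.008]
[-0.6, np.float64(10.9), np.float64(0.8), np.float64(7.5), np.float64(0.002), np.float64(-0.001), np.float64(-0.002)]
[-0.6, np.float64(10.9), np.float64(0.9), np.float64(7.4), np.float64(0.002), np.float64(-0.001), np.float64(-0.002)]
[-0.6, np.float64(10.9), np.float64(0.9), np.float64(7.4), np.float64(0.002), np.float64(-0.001), np.float64(-0.002)]
[-0.6, np.float64(10.9), np.float64(0.9), np.float64(7.4), np.float64(0.002), np.float64(-0.001), np.float64(-0.002)]
```

Lower to about 4 mm above the plate, then creep down in 2 mm steps.

Call:
{"fn": "arm_command", "kwargs": {
  "moves": [-0.6, 11, 1, 7, 0.002, -0.001, -0.002, -0.6, 11, 1, 7, 0.002, -0.001, -0.002, -0.6, 11, 1, 7, 0.002, -0.001, -0.002, -0.6, 10, 1, 7, 0.002, -0.001, -0.002, -0.6, 0, 0, 0, 0, 0, 0, -0.6, 0, 0, 0, 0, 0, 0]
}}

```text
clock: 9.12
tcp_pos: [0.5283, 0.0092, 0.0838]
orientation: [0.408, -0.342, 0.829, 0.17]
wrist_force: [0.1, -0.6, -1.8]
finger_gap: 0.0557
grip_force: 43.2
```

Call:
{"fn": "arm_command", "kwargs": {
  "moves": [-0.6, 1.2, 0, 0.9, 0, 0, 0, -0.6, 1.2, 0, 0.9, 0, 0, 0, -0.6, 0, 0, 0, 0, 0, 0]
}}

```text
clock: 9.5
tcp_pos: [0.5283, 0.009, 0.0802]
orientation: [0.408, -0.342, 0.829, 0.17]
wrist_force: [0.1, 0.8, -1.2]
finger_gap: 0.0557
grip_force: 43.2
```

```bash
python3 - <<'E'
from fk import *
s=get_state(); R0=q2R(s["orientation"]); b=s["tcp_pos"]+R0.apply(bt); a=R0.apply(at)
print("base",b,a,s["finger_gap"],s["wrist_force"],R0.inv().apply([0,0,-1]))
E
```

```text
base [ 5.17218900e-01 -1.96043638e-04  4.50107746e-02] [4.80060669e-06 2.11653652e-03 9.99997760e-01] 0.05567377604312563 [ 0.13974246  0.75563517 -1.2148329 ] [ 0.79280513 -0.00292359  0.6094682 ]
```

Call:
{"fn": "arm_command", "kwargs": {
  "moves": [-0.6, 0.8, 0, 0.6, 0, 0, 0, -0.6, 0.8, 0, 0.6, 0, 0, 0, -0.6, 0, 0, 0, 0, 0, 0]
}}

```text
clock: 9.88
tcp_pos: [0.5281, 0.009, 0.0781]
orientation: [0.408, -0.342, 0.829, 0.17]
wrist_force: [0.9, 0.3, -1.3]
finger_gap: 0.0559
grip_force: 43.2
```

Call:
{"fn": "arm_command", "kwargs": {
  "moves": [-0.6, 0.8, 0, 0.6, 0, 0, 0, -0.6, 0, 0, 0, 0, 0, 0]
}}

```text
clock: 10.12
tcp_pos: [0.5281, 0.009, 0.0771]
orientation: [0.408, -0.342, 0.829, 0.17]
wrist_force: [-0.3, 0.2, -1.3]
finger_gap: 0.0554
grip_force: 43.2
```

Call:
{"fn": "arm_command", "kwargs": {
  "moves": [-0.6, 0.8, 0, 0.6, 0, 0, 0, -0.6, 0, 0, 0, 0, 0, 0]
}}

```text
clock: 10.38
tcp_pos: [0.5281, 0.009, 0.0761]
orientation: [0.408, -0.342, 0.829, 0.17]
wrist_force: [0.9, 0.4, -1.2]
finger_gap: 0.0557
grip_force: 43.2
```

Call:
{"fn": "arm_command", "kwargs": {
  "moves": [-0.6, 0.8, 0, 0.6, 0, 0, 0, -0.6, 0, 0, 0, 0, 0, 0]
}}

```text
clock: 10.62
tcp_pos: [0.5283, 0.0091, 0.0755]
orientation: [0.408, -0.342, 0.829, 0.17]
wrist_force: [-1.6, -0.6, 2.2]
finger_gap: 0.0554
grip_force: 43.1
```

Contact (+2.2 N). Release, then back out along the tool axis.

Call:
{"fn": "arm_command", "kwargs": {
  "moves": [-0.2, 0, 0, 0, 0, 0, 0, 0.3, 0, 0, 0, 0, 0, 0, 1, 0, 0, 0, 0, 0, 0, 1, 0, 0, 0, 0, 0, 0, 1, 0, 0, 0, 0, 0, 0, 1, 0, 0, 0, 0, 0, 0]
}}

```text
clock: 11.38
tcp_pos: [0.5282, 0.009, 0.0752]
orientation: [0.408, -0.342, 0.829, 0.17]
wrist_force: [-0.5, 0.2, -0.2]
finger_gap: 0.0857
grip_force: 0.0
```

Call:
{"fn": "arm_command", "kwargs": {
  "moves": [1, 0, 0, -10, 0, 0, 0, 1, 0, 0, -20, 0, 0, 0, 1, 0, 0, -30, 0, 0, 0, 1, 0, 0, -40, 0, 0, 0, 1, 0, 0, -20, 0, 0, 0, 1, 0, 0, 0, 0, 0, 0]
}}

```text
clock: 12.12
tcp_pos: [0.4614, -0.06, 0.149]
orientation: [0.408, -0.342, 0.83, 0.169]
wrist_force: [0.2, -0.3, 0.0]
finger_gap: 0.0853
grip_force: 0.0
```

```bash
cat > chk.py <<'E'
from fk import *
import sys
s=get_state(); print(s["clock"],s["tcp_pos"],s["joint_pos"].round(3),s["finger_gap"])
out=[]
for n in("top","scene"):
    im,d=read_camera(n); P=cloud(n,d)
    m=(np.hypot(P[...,0]-.518,P[...,1])<.05)&(abs(P[...,2]-.114)<.01); p=P[m]
    c,(w,v)=p.mean(0),np.linalg.eigh(np.cov(p.T)); nn=v[:,0]*np.sign(v[2,0])
    print(n,len(p),"lid",cv2.minEnclosingCircle(p[:,:2].astype(np.float32)),"z",np.median(p[:,2]),"normal",nn.round(3))
    u,v=map(int,proj(n,[.518,0,.08])[0]); out.append(cv2.resize(im[v-90:v+90,u-60:u+60],(400,600)))
cv2.imwrite(sys.argv[1],np.hstack(out))
E
python3 chk.py pics/placed.png
```

```text
12.125 [ 0.46142443 -0.05997214  0.14896752] [-0.879  0.136 -0.728  0.824  0.91  -1.717] 0.08531092719665581
top 699 lid ((0.5238102674484253, 0.0017305273795500398), 0.03440401330590248) z 0.11450041605222694 normal [0.002 0.009 1.   ]
scene 374 lid ((0.523950457572937, 0.003394531086087227), 0.038401905447244644) z 0.11110218396674604 normal [-0.001 -0.006  1.   ]
```

View pics/placed.png

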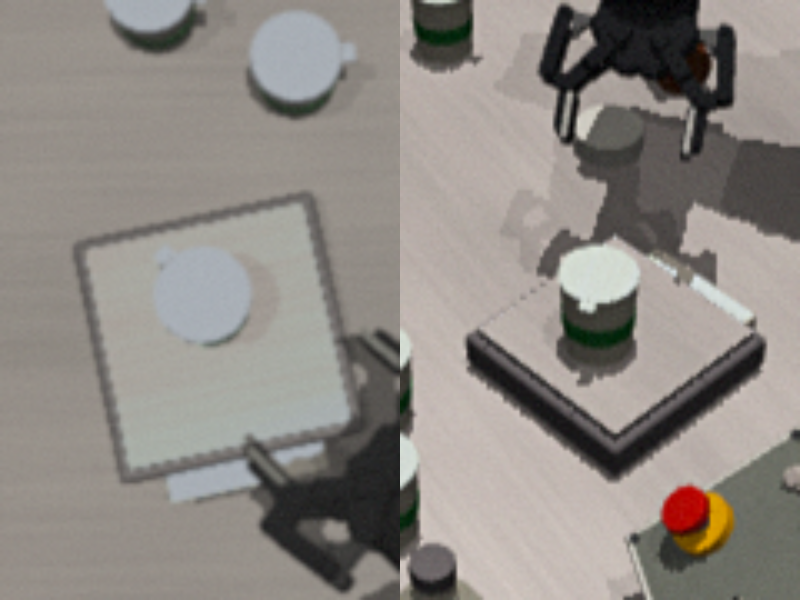

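The cup stands upright on the plate (top-left lid at picture pixel (202,295)), clear of all edges, and the gripper is clear. Now I'll measure the selector and check the arm can reach it.

```bash
cat > sel.py <<'E'
from fk import *
AZ=-20.3; c35,s35=np.cos(np.radians(35)),np.sin(np.radians(35))
n=s35*D(AZ)+[0,0,c35]; u=-c35*D(AZ)+[0,0,s35]; l=D(AZ-90)
E
python3 - <<'E'
from sel import *
for cn in("top","scene"):
    f=np.load(cn+"0.npz"); P=cloud(cn,f["d"]); hsv=cv2.cvtColor(f["im"],cv2.COLOR_BGR2HSV)
    g=np.array([.632,.313,.13]); r=P-g; U,L,H=r@u,r@l,r@n
    face=(abs(U)<.06)&(L>-.03)&(L<.09)&(abs(H+.032)<.015)&(hsv[...,2]>70)
    h0=np.median(H[face]); hh=H-h0
    print(cn,"face h rel g",h0.round(4),len(H[face]), "slope fit",np.polyfit(U[face],H[face],1).round(3),np.polyfit(L[face],H[face],1).round(3))
    red=(hh>.022)&(hh<.045)&((hsv[...,0]<8)|(hsv[...,0]>172))&(hsv[...,1]>150)&(np.hypot(U,L)<.14)
    b=(hh>.03)&(hh<.045)&(np.hypot(U,L)<.045)
    q=np.stack([U[b],L[b]],1); w,v=np.linalg.eigh(np.cov(q.T)); a=v[:,1]*np.sign(v[0,1])
    print(" bar",b.sum(),"UL mean",q.mean(0).round(4),"rect",cv2.minAreaRect((q*1000).astype(np.float32)),"ang left of up",np.arctan2(a[1],a[0]).round(3),"h",np.percentile(hh[b],95).round(4))
    print(" red UL",U[red].mean().round(4),L[red].mean().round(4),hh[red].max().round(4))
    # console face rectangle
    fm=(abs(hh)<.006)&(abs(U)<.14)&(abs(L)<.2); q=np.stack([U[fm],L[fm]],1); print(" face U",np.percentile(q[:,0],[1,99]).round(4),"L",np.percentile(q[:,1],[1,99]).round(4),
      cv2.minAreaRect((q[(q[:,0]>np.percentile(q[:,0],1))]*1000).astype(np.float32)))
im,d=read_camera("top");P=cloud("top",d)
for r in recognise("top","spray"): a,b=map(int,r["point"]); print("spray",r,P[b,a])
E
```

```text
top face h rel g -0.0348 1831 slope fit [-0.001 -0.035] [ 0.016 -0.035]
 bar 142 UL mean [-0.0012  0.001 ] rect ((-2.090627670288086, 0.44213294982910156), (47.05873107910156, 15.894030570983887), 35.74414825439453) ang left of up 0.612 h 0.0376
 red UL -0.0015 0.1034 0.0346
 face U [-0.0613  0.0861] L [-0.0516  0.1348] ((13.000251770019531, 41.60093688964844), (150.24879455566406, 191.28463745117188), 0.9073714017868042)
scene face h rel g -0.0373 2035 slope fit [-0.002 -0.037] [ 0.02  -0.038]
 bar 173 UL mean [-0.0041 -0.0036] rect ((-4.756007194519043, -2.605022430419922), (45.20622253417969, 20.084169387817383), 38.31385803222656) ang left of up 0.612 h 0.0384
 red UL -0.0053 0.0957 0.0392
 face U [-0.0627  0.0837] L [-0.0557  0.1294] ((11.062129974365234, 37.631099700927734), (148.749267578125, 192.61985778808594), 0.6425806879997253)
spray {'point': [199.6, 143.4], 'confidence': 0.58} [0.74675968 0.17203971 0.10740508]
```

```bash
cat >> sel.py <<'E'
face0=np.array([.632,.313,.13])-.0025*u-.0005*l-.0355*n
def st(th,h,sgn):  # TCP h above face, selector angle th
    x=np.cos(.61-th)*u+np.sin(.61-th)*l; return face0+h*n,Rzy(-n,sgn*np.cross(n,x))
E
python3 - <<'E'
from sel import *
s=get_state();q0=s["joint_pos"]; print(face0,q0.round(2))
for sg in(1,-1):
    q=np.array([.2,.8,.3,1.7,0,-1.5*sg])
    for th,h in((0,.12),(0,.015),(.6,.015),(1.2,.015)):
        q,e=ik(*st(th,h,sg),q); print(sg,th,h,q.round(2),e.round(4))
E
```

```text
[0.61499689 0.31982275 0.09948616] [-0.88  0.14 -0.73  0.82  0.91 -1.72]
1 0 0.12 [ 0.18  1.1   1.26  2.09  0.31 -3.14] 0.2197
1 0 0.015 [ 0.24  1.14  1.1   2.02  0.29 -3.14] 0.1113
1 0.6 0.015 [ 0.22  1.2   1.21  2.11  0.32 -2.66] 0.0
1 1.2 0.015 [ 0.22  1.2   1.21  2.11  0.32 -2.06] 0.0
-1 0 0.12 [ 0.17  1.11  1.26  2.11  0.33 -0.12] 0.1888
-1 0 0.015 [ 0.22  1.2   1.21  2.11  0.32 -0.12] 0.0
-1 0.6 0.015 [0.22 1.2  1.21 2.11 0.32 0.48] 0.0
-1 1.2 0.015 [0.22 1.2  1.21 2.11 0.32 1.08] 0.0
```

```bash
python3 - <<'E'
from sel import *
s=get_state();q0=s["joint_pos"]; p0=s["tcp_pos"];R0=q2R(s["orientation"])
q=np.array([.22,1.2,1.2,2.1,.32,-.12])
for h in(.015,.03,.045,.06,.08): qq,e=ik(*st(0,h,-1),q); print(h,qq.round(2),e.round(4))
pB,RB=st(0,.05,-1)
Y=RB.apply([0,1,0])
for t in(0,10,20,30):
    nt=np.sin(np.radians(t))*D(AZ)+np.array([0,0,np.cos(np.radians(t))]); Rt=Rzy(-nt,Y)
    for hz in(.05,.1):
        qq,e=ik(face0+.05*n+[0,0,hz],Rt,q); print("hover",t,hz,qq.round(2),e.round(4))
# waypoint path
nt=np.sin(np.radians(10))*D(AZ)+np.array([0,0,np.cos(np.radians(10))]); Rt=Rzy(-nt,Y); pt=face0+.05*n+[0,0,.08]
p1=p0+[0.,0,.14]; w=(R0.inv()*Rt).as_rotvec(); print("w",w, pt)
q=q0
for f in(0,.2,.4,.6,.8,1): q,e=ik(p1+f*(pt-p1),R0*R.from_rotvec(w*f),q); print((p1+f*(pt-p1)).round(3),(R0*R.from_rotvec(w*f)).apply([0,0,1]).round(2),q.round(2),e.round(4))
print(R0.inv().apply([0,0,1]))
plan(pt,Rt,24,1,p0=p1)
E
```

```text
0.015 [ 0.22  1.2   1.21  2.11  0.32 -0.12] 0.0
0.03 [ 0.21  1.21  1.26  2.14  0.32 -0.12] 0.0208
0.045 [ 0.2   1.19  1.26  2.13  0.32 -0.12] 0.0477
0.06 [ 0.2   1.17  1.26  2.13  0.32 -0.12] 0.0751
0.08 [ 0.19  1.15  1.26  2.12  0.33 -0.12] 0.1123
hover 0 0.05 [ 0.34  0.61  0.41  1.37 -0.    0.17] 0.0
hover 0 0.1 [ 0.34  0.61  0.52  1.49 -0.    0.17] 0.0
hover 10 0.05 [0.29 0.75 0.64 1.6  0.1  0.08] 0.0
hover 10 0.1 [0.29 0.76 0.79 1.74 0.1  0.08] 0.0
hover 20 0.05 [ 0.25  0.93  0.95  1.88  0.2  -0.01] 0.0
hover 20 0.1 [ 0.25  1.    1.22  2.08  0.2  -0.01] 0.0
hover 30 0.05 [ 0.22  1.11  1.26  2.13  0.28 -0.09] 0.0474
hover 30 0.1 [ 0.21  1.05  1.26  2.15  0.29 -0.08] 0.101
w [0.14331369 1.00330554 0.59688236] [0.64189444 0.30987305 0.22044376]
[ 0.461 -0.058  0.288] [ 0.56  0.56 -0.61] [-0.88 -0.02 -0.5   1.21  0.91 -1.72] 0.0
[0.497 0.016 0.274] [ 0.47  0.45 -0.76] [-0.54 -0.12 -0.53  0.94  0.68 -1.12] 0.0
[0.533 0.089 0.261] [ 0.35  0.34 -0.87] [-0.22 -0.04 -0.41  0.91  0.42 -0.69] 0.0
[0.569 0.163 0.247] [ 0.2   0.24 -0.95] [ 0.02  0.15 -0.17  1.04  0.23 -0.38] 0.0
[0.606 0.236 
[... 2269 characters left out ...]
64(0.025)]
[1, np.float64(-11.8), np.float64(11.3), np.float64(5.8), np.float64(0.006), np.float64(0.042), np.float64(0.025)]
[1, np.float64(-11.7), np.float64(11.6), np.float64(5.2), np.float64(0.006), np.float64(0.042), np.float64(0.025)]
[1, np.float64(-11.6), np.float64(11.9), np.float64(4.7), np.float64(0.006), np.float64(0.042), np.float64(0.025)]
[1, np.float64(-11.5), np.float64(12.3), np.float64(4.1), np.float64(0.006), np.float64(0.042), np.float64(0.025)]
[1, np.float64(-11.4), np.float64(12.6), np.float64(3.5), np.float64(0.006), np.float64(0.042), np.float64(0.025)]
[1, np.float64(-11.2), np.float64(12.9), np.float64(3.0), np.float64(0.006), np.float64(0.042), np.float64(0.025)]
```

```bash
cat >> sel.py <<'E'
def st2(th,back,dl=15):  # tool leaned dl toward the bar's mark end; TCP on axis 15mm above face at back=0
    x=np.cos(.61-th)*u+np.sin(.61-th)*l; d=np.radians(dl); b=np.cos(d)*n+np.sin(d)*x
    A=Rzy(-b,-np.cross(n,x)); grip=face0+.033*n
    return grip-.018*b+back*b,A
E
python3 - <<'E'
from sel import *
for dl in(10,15,20):
    q=np.array([.22,1.,.9,1.9,.32,-.12])
    for th,bk in((0,.10),(0,.06),(0,.03),(0,0),(.6,0),(1.25,0),(1.2,.04)):
        q,e=ik(*st2(th,bk,dl),q); print(dl,th,bk,q.round(2),e.round(4),st2(th,bk,dl)[1].apply([0,0,1]).round(2))
E
```

```text
10 0 0.1 [ 0.17  1.09  1.26  2.1   0.32 -0.11] 0.0053 [-0.39  0.25 -0.89]
10 0 0.06 [ 0.19  0.99  0.95  1.9   0.32 -0.09] 0.0 [-0.39  0.25 -0.89]
10 0 0.03 [ 0.2   0.95  0.81  1.79  0.33 -0.08] 0.0 [-0.39  0.25 -0.89]
10 0 0 [ 0.21  0.92  0.7   1.69  0.33 -0.07] 0.0 [-0.39  0.25 -0.89]
10 0.6 0 [0.25 0.96 0.79 1.76 0.24 0.55] 0.0 [-0.4   0.15 -0.91]
10 1.25 0 [0.27 1.1  1.06 1.97 0.18 1.19] 0.0 [-0.46  0.06 -0.89]
10 1.2 0.04 [0.26 1.15 1.26 2.1  0.18 1.14] 0.0292 [-0.45  0.06 -0.89]
15 0 0.1 [ 0.17  0.89  0.87  1.83  0.32 -0.08] 0.0 [-0.31  0.27 -0.91]
15 0 0.06 [ 0.19  0.85  0.71  1.7   0.33 -0.07] 0.0 [-0.31  0.27 -0.91]
15 0 0.03 [ 0.2   0.83  0.61  1.61  0.33 -0.05] 0.0 [-0.31  0.27 -0.91]
15 0 0 [ 0.21  0.82  0.53  1.54  0.34 -0.04] 0.0 [-0.31  0.27 -0.91]
15 0.6 0 [0.26 0.88 0.65 1.63 0.2  0.58] 0.0 [-0.32  0.12 -0.94]
15 1.25 0 [0.3  1.07 1.   1.92 0.11 1.22] 0.0 [-0.41 -0.01 -0.91]
15 1.2 0.04 [0.29 1.14 1.26 2.08 0.11 1.17] 0.0098 [-0.4  -0.   -0.91]
20 0 0.1 [ 0.17  0.75  0.63  1.64  0.33 -0.06] 0.0 [-0.22  0.29 -0.93]
20 0 0.06 [ 0.18  0.74  0.52  1.53  0.33 -0.04] 0.0 [-0.22  0.29 -0.93]
20 0 0.03 [ 0.2   0.73  0.45  1.45  0.34 -0.03] 0.0 [-0.22  0.29 -0.93]
20 0 0 [ 0.21  0.74  0.38  1.38  0.34 -0.01] 0.0 [-0.22  0.29 -0.93]
20 0.6 0 [0.28 0.8  0.53 1.51 0.16 0.61] 0.0 [-0.24  0.09 -0.97]
20 1.25 0 [0.33 1.03 0.94 1.86 0.04 1.25] 0.0 [-0.37 -0.08 -0.93]
20 1.2 0.04 [0.33 1.1  1.18 2.02 0.04 1.2 ] 0.0 [-0.35 -0.07 -0.93]
```

```bash
python3 - <<'E'
from sel import *
s=get_state();q0=s["joint_pos"]; p0=s["tcp_pos"];R0=q2R(s["orientation"])
pt,Rt=st2(0,.10); p1=p0+[0,0,.14]; w=(R0.inv()*Rt).as_rotvec(); print(pt,R0.inv().apply([0,0,.14]))
q=q0
for f in np.linspace(0,1,7): q,e=ik(p1+f*(pt-p1),R0*R.from_rotvec(w*f),q); print((p1+f*(pt-p1)).round(3),q.round(2),e.round(4))
plan(pt,Rt,16,1,p0=p1)
E
```

```text
[0.65777559 0.29103521 0.20137753] [-0.11099571  0.00053329 -0.08532097]
[ 0.461 -0.058  0.288] [-0.88 -0.02 -0.5   1.21  0.91 -1.72] 0.0
[0.494 0.001 0.273] [-0.61 -0.07 -0.49  1.03  0.74 -1.24] 0.0
[0.526 0.059 0.259] [-0.36  0.   -0.39  1.    0.56 -0.88] 0.0
[0.559 0.117 0.245] [-0.16  0.15 -0.21  1.08  0.43 -0.61] 0.0
[0.592 0.175 0.23 ] [-0.01  0.34  0.04  1.24  0.35 -0.4 ] 0.0
[0.625 0.233 0.216] [ 0.09  0.57  0.37  1.48  0.32 -0.23] 0.0
[0.658 0.291 0.201] [ 0.17  0.89  0.87  1.83  0.32 -0.08] 0.0
total 0.41 rot [-0.111  1.021  0.716]
[1, np.float64(-10.4), np.float64(6.7), np.float64(22.4), np.float64(-0.007), np.float64(0.064), np.float64(0.045)]
[1, np.float64(-11.5), np.float64(7.0), np.float64(21.8), np.float64(-0.007), np.float64(0.064), np.float64(0.045)]
[1, np.float64(-12.5), np.float64(7.4), np.float64(21.0), np.float64(-0.007), np.float64(0.064), np.float64(0.045)]
[1, np.float64(-13.5), np.float64(7.9), np.float64(20.3), np.float64(-0.007), np.float64(0.064), np.float64(0.045)]
[1, np.float64(-14.4), np.float64(8.3), np.float64(19.4), np.float64(-0.007), np.float64
[... 610 characters left out ...]

[1, np.float64(-18.1), np.float64(12.1), np.float64(13.5), np.float64(-0.007), np.float64(0.064), np.float64(0.045)]
[1, np.float64(-18.3), np.float64(12.8), np.float64(12.5), np.float64(-0.007), np.float64(0.064), np.float64(0.045)]
[1, np.float64(-18.5), np.float64(13.6), np.float64(11.4), np.float64(-0.007), np.float64(0.064), np.float64(0.045)]
[1, np.float64(-18.6), np.float64(14.3), np.float64(10.3), np.float64(-0.007), np.float64(0.064), np.float64(0.045)]
[1, np.float64(-18.5), np.float64(15.1), np.float64(9.2), np.float64(-0.007), np.float64(0.064), np.float64(0.045)]
[1, np.float64(-18.4), np.float64(15.8), np.float64(8.1), np.float64(-0.007), np.float64(0.064), np.float64(0.045)]
```

Call:
{"fn": "arm_command", "kwargs": {
  "moves": [1, -28, 0, -21, 0, 0, 0, 1, -28, 0, -21, 0, 0, 0, 1, -28, 0, -21, 0, 0, 0, 1, -27, 0, -22, 0, 0, 0, 1, -10, 7, 22, -0.007, 0.064, 0.045, 1, -11, 7, 22, -0.007, 0.064, 0.045, 1, -13, 7, 21, -0.007, 0.064, 0.045, 1, -14, 8, 20, -0.007, 0.064, 0.045]
}}

```text
clock: 13.32
tcp_pos: [0.5107, 0.0302, 0.2661]
orientation: [0.276, -0.291, 0.9, 0.173]
wrist_force: [-0.0, 0.1, -0.1]
finger_gap: 0.0854
grip_force: 0.0
```

Call:
{"fn": "arm_command", "kwargs": {
  "moves": [1, -14, 8, 19, -0.007, 0.064, 0.045, 1, -15, 9, 18, -0.007, 0.064, 0.045, 1, -16, 9, 18, -0.007, 0.064, 0.045, 1, -17, 10, 17, -0.007, 0.064, 0.045, 1, -17, 11, 16, -0.007, 0.064, 0.045, 1, -18, 11, 15, -0.007, 0.064, 0.045, 1, -18, 12, 13, -0.007, 0.064, 0.045, 1, -18, 13, 12, -0.007, 0.064, 0.045]
}}

```text
clock: 14.32
tcp_pos: [0.6092, 0.2035, 0.2221]
orientation: [-0.003, -0.169, 0.972, 0.165]
wrist_force: [0.3, -0.2, -0.1]
finger_gap: 0.0855
grip_force: 0.0
```

```bash
python3 - <<'E'
from sel import *
s=get_state();print(s["tcp_pos"],s["joint_pos"].round(2))
plan(*st2(0,.10),4,1)
E
```

```text
[0.60915157 0.20349237 0.22214267] [ 0.04  0.46  0.2   1.36  0.33 -0.31]
total 0.102 rot [-0.026  0.25   0.175]
[1, np.float64(-18.4), np.float64(13.8), np.float64(11.1), np.float64(-0.007), np.float64(0.063), np.float64(0.044)]
[1, np.float64(-18.4), np.float64(14.6), np.float64(10.1), np.float64(-0.007), np.float64(0.063), np.float64(0.044)]
[1, np.float64(-18.4), np.float64(15.3), np.float64(9.0), np.float64(-0.007), np.float64(0.063), np.float64(0.044)]
[1, np.float64(-18.2), np.float64(16.0), np.float64(8.0), np.float64(-0.007), np.float64(0.063), np.float64(0.044)]
```

Call:
{"fn": "arm_command", "kwargs": {
  "moves": [1, -18, 14, 11, -0.007, 0.063, 0.044, 1, -18, 15, 10, -0.007, 0.063, 0.044, 1, -18, 15, 9, -0.007, 0.063, 0.044, 1, -18, 16, 8, -0.007, 0.063, 0.044, 1, 0, 0, 0, 0, 0, 0, 1, 0, 0, 0, 0, 0, 0]
}}

```text
clock: 15.08
tcp_pos: [0.656, 0.2893, 0.2018]
orientation: [-0.141, -0.103, 0.972, 0.155]
wrist_force: [-0.2, -0.6, 0.8]
finger_gap: 0.0857
grip_force: 0.0
```

```bash
python3 - <<'E'
from sel import *
s=get_state();print(s["tcp_pos"],s["joint_pos"].round(2))
plan(*st2(0,0),5,1)
out=[]
for cn in("top","scene"):
    im,_=read_camera(cn)
    for q in (s["tcp_pos"],face0+.033*n):
        a,b=map(int,proj(cn,q)[0].round()); cv2.circle(im,(a,b),1,(0,0,255),-1)
    out.append(cv2.resize(im[b-70:b+70,a-47:a+47],(400,600)))
cv2.imwrite("pics/selpre.png",np.hstack(out))
E
```

```text
[0.65598834 0.28925451 0.20181178] [ 0.17  0.88  0.86  1.82  0.32 -0.09]
total 0.1 rot [ 0.001 -0.     0.   ]
[1, np.float64(-0.5), np.float64(0.2), np.float64(20.1), np.float64(0.0), np.float64(-0.0), np.float64(0.0)]
[1, np.float64(-0.5), np.float64(0.2), np.float64(20.1), np.float64(0.0), np.float64(-0.0), np.float64(0.0)]
[1, np.float64(-0.4), np.float64(0.2), np.float64(20.1), np.float64(0.0), np.float64(-0.0), np.float64(0.0)]
[1, np.float64(-0.4), np.float64(0.2), np.float64(20.1), np.float64(0.0), np.float64(-0.0), np.float64(0.0)]
[1, np.float64(-0.4), np.float64(0.2), np.float64(20.1), np.float64(0.0), np.float64(-0.0), np.float64(0.0)]
```

View pics/selpre.png

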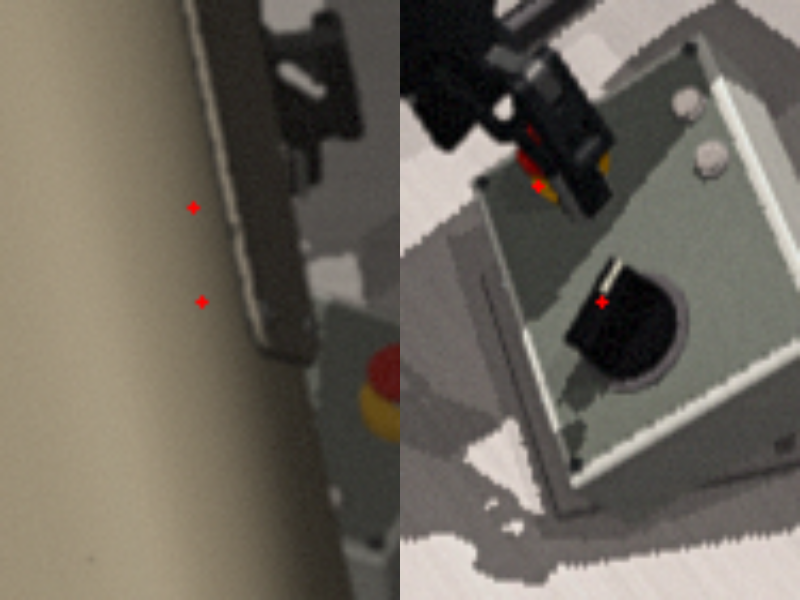

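In the scene view the grip estimate (602,302) lies on the bar's top, and the fingers come in along the axis from the upper left. I'll advance and grip.

Call:
{"fn": "arm_command", "kwargs": {
  "moves": [1, -0.5, 0, 20, 0, 0, 0, 1, -0.5, 0, 20, 0, 0, 0, 1, -0.5, 0, 20, 0, 0, 0, 1, -0.5, 0, 20, 0, 0, 0, 1, 0, 0, 10, 0, 0, 0, 1, 0, 0, 10, 0, 0, 0, 1, 0, 0, 0, 0, 0, 0],
  "newtons": 40
}}

```text
clock: 16.05
tcp_pos: [0.6276, 0.3164, 0.1117]
orientation: [-0.14, -0.102, 0.973, 0.155]
wrist_force: [1.0, 0.0, -0.2]
finger_gap: 0.085
grip_force: 0.0
```

Call:
{"fn": "arm_command", "kwargs": {
  "moves": [-1, 0, 0, 0, 0, 0, 0, -1, 0, 0, 0, 0, 0, 0, -1, 0, 0, 0, 0, 0, 0, -1, 0, 0, 0, 0, 0, 0, -1, 0, 0, 0, 0, 0, 0, -1, 0, 0, 0, 0, 0, 0]
}}

```text
clock: 16.8
tcp_pos: [0.6282, 0.3168, 0.1117]
orientation: [-0.14, -0.102, 0.973, 0.155]
wrist_force: [1.4, 2.2, 1.1]
finger_gap: 0.015
grip_force: 41.1
```

```bash
python3 - <<'E'
from sel import *
s=get_state();print(s["tcp_pos"],st2(0,0)[0],s["joint_pos"].round(2),s["finger_gap"],s["wrist_force"],s["ft_torque"])
# rigid turn about the selector axis by -1.24
p0=np.array(s["tcp_pos"]);R0=q2R(s["orientation"]);N=10;Rc,pc=R0,p0;c=face0
for i in range(N):
    W=R.from_rotvec(-n*1.25/N); pn=c+W.apply(pc-c); Rn=W*Rc
    print((Rc.inv().apply(pn-pc)*1000).round(1),(Rc.inv()*Rn).as_rotvec().round(3)); pc,Rc=pn,Rn
E
```

```text
[0.62820776 0.31680421 0.11172619] [0.62725569 0.31813367 0.11008564] [ 0.21  0.82  0.53  1.54  0.34 -0.04] 0.014992651657452843 [1.35742351 2.23830304 1.11995128] [ 0.01927897 -0.31234253 -0.04893368]
[ 0.1 -0.5 -0. ] [ 0.033 -0.     0.121]
[ 0.1 -0.5 -0. ] [ 0.033 -0.     0.121]
[ 0.1 -0.5 -0. ] [ 0.033 -0.     0.121]
[ 0.1 -0.5 -0. ] [ 0.033 -0.     0.121]
[ 0.1 -0.5 -0. ] [ 0.033 -0.     0.121]
[ 0.1 -0.5 -0. ] [ 0.033 -0.     0.121]
[ 0.1 -0.5 -0. ] [ 0.033 -0.     0.121]
[ 0.1 -0.5 -0. ] [ 0.033 -0.     0.121]
[ 0.1 -0.5 -0. ] [ 0.033 -0.     0.121]
[ 0.1 -0.5 -0. ] [ 0.033 -0.     0.121]
```

Call:
{"fn": "arm_command", "kwargs": {
  "moves": [-1, 0.1, -0.5, 0, 0.033, 0, 0.121, -1, 0.1, -0.5, 0, 0.033, 0, 0.121, -1, 0.1, -0.5, 0, 0.033, 0, 0.121, -1, 0.1, -0.5, 0, 0.033, 0, 0.121, -1, 0.1, -0.5, 0, 0.033, 0, 0.121, -1, 0.1, -0.5, 0, 0.033, 0, 0.121, -1, 0.1, -0.5, 0, 0.033, 0, 0.121, -1, 0.1, -0.5, 0, 0.033, 0, 0.121]
}}

```text
clock: 17.8
tcp_pos: [0.627, 0.3126, 0.1115]
orientation: [-0.181, 0.346, 0.919, -0.053]
wrist_force: [1.8, 0.1, 2.1]
finger_gap: 0.0152
grip_force: 41.3
```

Call:
{"fn": "arm_command", "kwargs": {
  "moves": [-1, 0.1, -0.5, 0, 0.033, 0, 0.121, -1, 0.1, -0.5, 0, 0.033, 0, 0.121, -1, 0, 0, 0, 0, 0, 0, -1, 0, 0, 0, 0, 0, 0]
}}

```text
clock: 18.3
tcp_pos: [0.6264, 0.3119, 0.1117]
orientation: [-0.185, 0.446, 0.87, -0.104]
wrist_force: [1.9, -1.7, 3.3]
finger_gap: 0.0151
grip_force: 48.5
```

```bash
python3 - <<'E'
from sel import *
s=get_state();R0=q2R(s["orientation"]); y=R0.apply([0,1,0]); x=np.cross(y,n)*-1
x=np.cross(n,y); ang=np.arctan2(x@l,x@u); print("bar angle left of up",ang,"(mod pi) theta",[.61-a for a in(ang,ang+np.pi,ang-np.pi)],s["finger_gap"],s["wrist_force"],s["ft_torque"],s["joint_pos"].round(2))
im,d=read_camera("scene")
g=face0+.033*n; a,b=map(int,proj("scene",g)[0]); cv2.imwrite("pics/turn.png",cv2.resize(im[b-45:b+45,a-60:a+60],(800,600)))
E
```

```text
bar angle left of up -0.6421858811697088 (mod pi) theta [np.float64(1.2521858811697086), np.float64(-1.8894067724200845), np.float64(4.393778534759502)] 0.01513788702156638 [ 1.91216553 -1.73153676  3.30583978] [ 0.17787742 -0.87522127  1.14169949] [0.3  1.07 1.01 1.93 0.11 1.23]
```

View pics/turn.png

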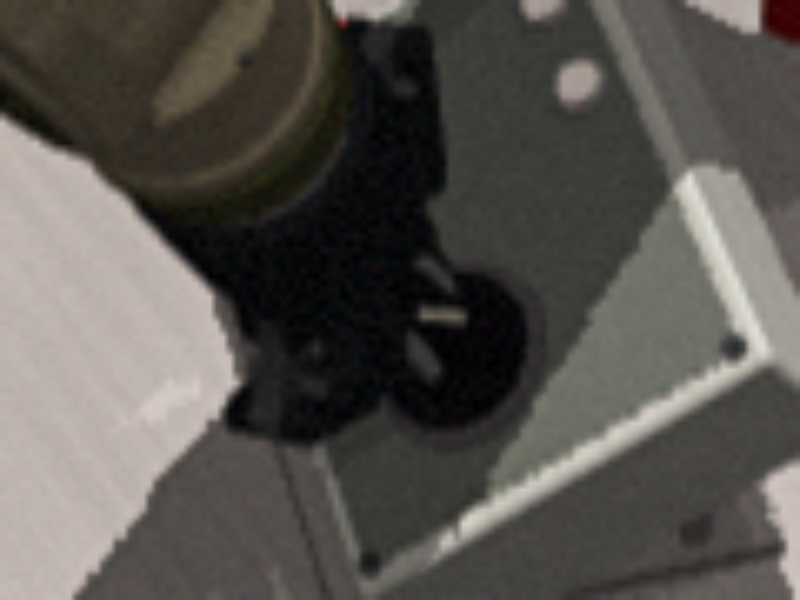

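The white mark now points at its stop (440,315), and the 1.1 N·m wrist moment shows the stop is loaded. I'll hold briefly, then open.

Call:
{"fn": "arm_command", "kwargs": {
  "moves": [-1, 0, 0, 0, 0, 0, 0, -1, 0, 0, 0, 0, 0, 0, -1, 0, 0, 0, 0, 0, 0, 1, 0, 0, 0, 0, 0, 0, 1, 0, 0, 0, 0, 0, 0, 1, 0, 0, 0, 0, 0, 0, 1, 0, 0, 0, 0, 0, 0, 1, 0, 0, 0, 0, 0, 0]
}}

```text
clock: 19.35
tcp_pos: [0.6255, 0.3121, 0.1114]
orientation: [-0.186, 0.446, 0.869, -0.104]
wrist_force: [-0.2, 0.7, 0.9]
finger_gap: 0.0857
grip_force: 0.0
```

```bash
python3 - <<'E'
from sel import *
s=get_state();R0=q2R(s["orientation"]);p=np.array(s["tcp_pos"]);q=s["joint_pos"];print(s["finger_gap"])
for v in([0,0,.1],[-.04,0,.1],[-.08,-.03,.1]):
    print(v,*[(ik(p+f*np.array(v),R0,q)[0][2].round(2),ik(p+f*np.array(v),R0,q)[1].round(4)) for f in(.4,.7,1)],"tool",R0.inv().apply(v).round(4))
print(R0.apply([1,0,0]),R0.apply([0,1,0]))
E
```

```text
0.08567334001515062
[0, 0, 0.1] (np.float64(1.18), np.float64(0.0)) (np.float64(1.26), np.float64(0.0187)) (np.float64(1.26), np.float64(0.0508)) tool [ 0.023  -0.0347 -0.0909]
[-0.04, 0, 0.1] (np.float64(1.0), np.float64(0.0)) (np.float64(1.01), np.float64(0.0)) (np.float64(1.03), np.float64(0.0)) tool [ 0.0443 -0.0642 -0.0743]
[-0.08, -0.03, 0.1] (np.float64(0.85), np.float64(0.0)) (np.float64(0.76), np.float64(0.0)) (np.float64(0.69), np.float64(0.0)) tool [ 0.0411 -0.1111 -0.0572]
[-0.53247017  0.8147334   0.22953213] [ 0.73724175  0.57962522 -0.34714436]
```

Call:
{"fn": "arm_command", "kwargs": {
  "moves": [1, 0, 0, -8, 0, 0, 0, 1, 0, 0, -12, 0, 0, 0, 1, 0, 0, -12, 0, 0, 0, 1, 11, -16, -18, 0, 0, 0, 1, 11, -16, -18, 0, 0, 0, 1, 11, -16, -18, 0, 0, 0, 1, 0, 0, 0, 0, 0, 0, 1, 0, 0, 0, 0, 0, 0]
}}

```text
clock: 20.35
tcp_pos: [0.6053, 0.3115, 0.2134]
orientation: [-0.184, 0.447, 0.87, -0.102]
wrist_force: [0.2, 0.0, -1.0]
finger_gap: 0.0854
grip_force: 0.0
```

```bash
python3 chk.py pics/end.png; python3 - <<'E'
from sel import *
s=get_state();print(s["tcp_pos"],s["wrist_force"])
im,d=read_camera("scene"); P=cloud("scene",d)
r=P-face0; U,L,H=r@u,r@l,r@n; b=(H>.026)&(H<.045)&(np.hypot(U,L)<.04)
q=np.stack([U[b],L[b]],1); w,v=np.linalg.eigh(np.cov(q.T)); a=v[:,1]*np.sign(v[0,1]); print("bar angle",len(q),np.arctan2(a[1],a[0]))
a,b=map(int,proj("scene",face0)[0]); e=im[b-45:b+45,a-60:a+60]; c,d=map(int,proj("scene",[.518,0,.08])[0]); f=im[d-45:d+45,c-60:c+60]
cv2.imwrite("pics/end.png",cv2.resize(np.hstack([e,f]),(800,300)))
E
```

```text
20.35 [0.60525846 0.31152807 0.21335701] [0.308 1.07  1.264 2.174 0.112 1.233] 0.0854283684112312
top 698 lid ((0.5241614580154419, 0.0014013911131769419), 0.03444058448076248) z 0.11449158858912345 normal [-0.    -0.002  1.   ]
[0.60523494 0.31130705 0.21204702] [0.31049667 0.10886601 0.06004876]
bar angle 191 0.5610075314424829chk.py:8: RuntimeWarning: Mean of empty slice.
  c,(w,v)=p.mean(0),np.linalg.eigh(np.cov(p.T)); nn=v[:,0]*np.sign(v[2,0])
  ret = um.true_divide(
  avg = a.mean(axis, **keepdims_kw)
chk.py:8: RuntimeWarning: Degrees of freedom <= 0 for slice
  c,(w,v)=p.mean(0),np.linalg.eigh(np.cov(p.T)); nn=v[:,0]*np.sign(v[2,0])
  c *= np.true_divide(1, fact)
  c *= np.true_divide(1, fact)
Traceback (most recent call last):
  File "chk.py", line 8, in <module>
    c,(w,v)=p.mean(0),np.linalg.eigh(np.cov(p.T)); nn=v[:,0]*np.sign(v[2,0])
                      ~~~~~~~~~~~~~~^^^^^^^^^^^^^
numpy.linalg.LinAlgError: Eigenvalues did not converge
```

View pics/end.png

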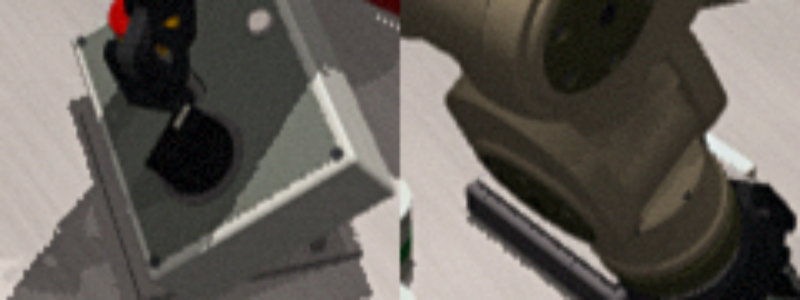

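The bar's mark is back at rest (180,117). The arm is at joint 3's limit, so I'll ease away from it, then recheck the angle.

Call:
{"fn": "arm_command", "kwargs": {
  "moves": [1, 5, -24, -1, 0, 0, 0, 1, 5, -24, -1, 0, 0, 0, 1, 5, -24, -1, 0, 0, 0, 1, 0, 0, 0, 0, 0, 0, 1, 0, 0, 0, 0, 0, 0]
}}

```text
clock: 21.12
tcp_pos: [0.5457, 0.282, 0.2428]
orientation: [-0.184, 0.447, 0.869, -0.103]
wrist_force: [-0.9, 0.1, 0.5]
finger_gap: 0.0856
grip_force: 0.0
```

```bash
python3 - <<'E'
from sel import *
s=get_state();print(s["tcp_pos"],s["joint_pos"].round(3),s["wrist_force"])
im,d=read_camera("scene"); f=np.load("scene0.npz")
for k in(d,f["d"]):
    P=cloud("scene",k); r=P-face0; U,L,H=r@u,r@l,r@n; b=(H>.027)&(H<.042)&(np.hypot(U,L)<.03)
    q=np.stack([U[b],L[b]],1); w,v=np.linalg.eigh(np.cov(q.T)); a=v[:,1]*np.sign(v[0,1]); print("bar angle",len(q),np.arctan2(a[1],a[0]))
im,d=read_camera("top"); P=cloud("top",d)
for n_ in("cup","lids","label_roll","spray","scraper"): print(n_,[P[int(r["point"][1]),int(r["point"][0])].round(3) for r in recognise("top",n_) if r["confidence"]>.5])
E
```

```text
[0.54571113 0.281954   0.24284872] [0.294 0.793 0.775 1.965 0.106 1.221] [-0.92672113  0.1050827   0.49781168]
bar angle 181 0.6191345248000967
bar angle 179 0.6079505534593808
cup [array([ 0.259, -0.294,  0.051]), array([ 0.68 , -0.056,  0.072]), array([ 0.528, -0.001,  0.115]), array([0.722, 0.031, 0.073])]
lids [array([ 0.364, -0.227,  0.015])]
label_roll [array([ 0.773, -0.197, -0.   ])]
spray [array([0.75 , 0.173, 0.111])]
scraper [array([ 0.699, -0.49 ,  0.002])]
```

The selector is at rest, the cup is standing, and the bystanders I could re-find have not moved. Handing in.

```bash
python3 -c "
from workcell import hand_in
print(hand_in())"
```

```text
the job is handed in; nothing more can be done
None
```

The cup stands upright on the scale plate, the selector was turned to its stop, held and sprang back to rest, and the job is handed in; cup_a wasn't re-found in my last bystander check, and joint 3 briefly read 1.264 against its 1.26 limit.

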